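# Load the counting-chamber carrier under the locked spring clip

## Robot

A 6-joint arm with a two-finger parallel gripper is mounted at the origin on the work surface. World frame = base frame: x ahead of the robot, y to its left, z up, the work surface at z = 0. Lengths are in mm, angles in rad, forces in N, time in s.
With the tool pointing down it reaches from about 275 to 1000 mm from the base axis. Payload 8.4 kg.
Tool frame: the origin (TCP) lies midway between the tips of the shut fingers; the grasp point (between the pads) lies 19 mm behind it; y points along the fingers, z is the direction in which the jaws open and shut, and the axes are right-handed (so a half turn about y gives the same grasp; the last joint's range is limited). The gripper opens to 85 mm and grips with 20 to 120 N. Pads are 22 mm wide; open, the fingers measure 114 mm over their backs; the gripper's body (76 mm by 85 mm) begins 54 mm behind the grasp point. The pads swing forward as they close: fully open they stand 13 mm farther back than shut.
Start: joints at [-1.257, 0.353, 1.633, -0, 1.155, -0.002], TCP at [194.109, -594.096, 231.281] pointing down, gripper open.
Joint ranges: [-2.63, 2.63], [-0.92, 2.1], [0.06, 2.66], [-1.3, 4.44], [0, 2.69], [-3.02, 3.02]. Speed limits (rad/s): [2.22, 2.22, 2.79, 3.14, 3.14, 3.14].

## Interface

Orientations are given as [roll, pitch, yaw] about the fixed x, y, z axes, in that order (R = Rz(yaw) Ry(pitch) Rx(roll)).
In Python, from rig import r gives the robot as it stands. The module is installed in compiled form; this text tells all that it offers.
- The arm moves only by the tool apply_moves, never from a script. Its argument "plan" is text: rows parted by semicolons, each of 7 numbers parted by spaces: the shift along the tool's x, y, z in cm, then the turn, a rotation vector about the tool's x, y, z in degrees, then the closure, from 0 (fully open) to 1 (shut). A call has 1 to 20 rows; each row shifts and turns the pose as measured when the row begins, along the tool's axes as they then stand; what a row does not reach is not made up. A row lasts 1/10 s, in which the tool goes at most 50 mm and 8.59 degrees, less where a joint would pass 70% of its speed; a pose out of reach is approached as far as the arm can. A call is refused whole if a number of a shift passes 5 or a number of a turn 8.59, either way. A call with a gripper value outside its range is refused whole. The fingers move at their own pace and stop on an object; "squeeze" is the grip in N (left out, the last holds). Time passes only in rows, so rows that do not move let the fingers close. It gives the time, the measured TCP pose, the force and the opening at its end, in the units of the state.
- r.sense(): the state, without advancing time (a new reading comes with each control period).
- r.grab_frame(name): name is "side" or "top"; returns the picture (480x640x3 uint8, blue, green, red); there is no depth.
- r.get_calibration(name): a dict with "vertical_fov" (degrees; the focal length in pixels is half the picture's height over the tangent of half this angle, whatever the lens; pixels are square), "cx", "cy" (the principal point, pixels), "D" ([k1, k2, p1, p2, k3] as OpenCV has them; the pictures are not rectified), "R" (3x3) and "t" (3): a world point X has camera coordinates R X + t. Camera axes: x right, y down, z forward; pixel columns grow to the right and rows downward; lengths in mm; the calibration is good to about 2 mm. A picture is of the moment at which its call begins. get_calibration takes no time and is no camera call.
- r.sign_off(): hands the job in, once; it reports no verdict.
The state is a dict: "clock": time; "qpos": joint angles; "qvel": joint speeds; "joint_efforts": joint torques, N m; "eef_pos": TCP position; "tcp_rot": TCP orientation; "contact_force": force on the tool from outside, world axes, zero at the start; "wrist_torque": the same for the moment, N m; "opening": opening from 0.0 (shut) to 1.0 (fully open).
Only numpy, scipy, OpenCV 4.12 (cv2) and the standard library are available. Lean on these libraries where they do the work, as an engineer would, in place of code of your own. Each camera call takes 0.05 s, during which the arm holds its last target. There are 200 camera calls.

## Task

Load the counting-chamber carrier into the imaging stage: slide the locking catch fully clear of the spring clip, lift the clip by its tab until it stays up, and slide the carrier flat between the guide rails, glass end first, until it is fully home against the back stop. Then lower the clip gently by hand until it rests on the carrier - never letting it snap shut - and let go, leaving the other things on the bench where they are.

Things in the scene. Friction and masses are not known exactly. Their poses are not given: they have to be found in the camera images.
- stage: white imaging stage fixed to the bench: block x -130 to +105, y -95 to +95 mm in its own frame, top at z = 40; origin on the bench plane, x is the loading direction (away from the robot), z up. On top: guide rails, back stop, the clip hinged between two ears, the catch behind it. Carrier home: its origin at x = -52, y = 0, z = 40, x axes parallel.
- rail_mouth (a point): point on the stage's top, midway between the two guide rails where they begin (stage x = -84, y = 0, z = 40). Rails run along x to -16, 43 mm apart inside (carrier 40), 7 mm high; before them a mouth flares out to about x = -107, to 60 mm wide.
- back_stop (a point): foot of the back stop's front face, on its middle (stage x = -12, y = 0, z = 40): fixed steel bar across the rails' end, 6 mm high. The carrier's front edge must touch it.
- light_bar (a point): middle of the underside of the grey light bar above the catch (stage x = +67, y = 0, z = 181): 35 mm along x, 200 along y, 16 mm thick, on a 20 mm wide post at stage x = +96, y = 0. The bar bars the way straight down to the catch: come in below it from the -x side with the tool tilted about 30 degrees, its upper end leaning to -x.
- clip (a joint): angle of the steel spring clip, rad: 0 = shut on the empty stage, 0.85 = fully up. Hinge along stage y at x = +20, z = 62; the front (-x end) rises. Over-centre spring: above about 0.55 it stays up by itself, below about 0.45 it snaps shut (faster than 3 rad/s) unless held; 1 to 2 N at the tab. On the carrier it rests at about 0.08. Locked by the catch it rises 0.1 at most.
- clip_tab (a point): grasp point of the clip's upright steel tab above its two front feet: tab 10 mm thick (along stage y), 14 mm along x, 38 mm tall, this point 15 mm below its top and 23 mm above the clip's plate; with the clip shut it stands at stage x = -30, y = 0, z = 88. It turns with the clip and drags a little in the grip as it swings. With the clip fully up the feet leave over 30 mm above the carrier.
- catch (a joint): travel of the sliding catch, m: 0 = in, its bolt under the clip's tail (locked); it slides along stage +y to a stop at 0.030; clear of the clip beyond about 0.022. Friction of about 2.5 N holds it where it is left.
- catch_tab (a point): grasp point of the catch's upright tab: tab 10 mm thick (along stage y), 16 mm along x, 33 mm tall above the bolt; this point is 14 mm below its top. With the catch in it is at stage x = +60, y = +60, z = 74.5; it moves with the catch.
- carrier: loose aluminium carrier plate 80 (x) x 40 (y) x 6 mm with a glass chamber let into its top; origin at the centre of its underside; about 60 g. The end with the grip tab is -x and stays towards the robot; the +x end goes in first.
- carrier_tab (a point): grasp point on the carrier's upright tab: tab 10 mm thick (y), 14 mm along x, top 42 mm above the underside; this point is at carrier x = -33, y = 0, z = 28.
- slide_box: closed grey slide box, 100 x 80 x 32 mm, bystander; origin at the centre of its underside
- oil_bottle: small amber bottle, 24 mm across, 45 mm tall, standing on the stage's top at its -y side, bystander
- media_bottle: capped bottle with a yellow band, 56 mm across, 110 mm tall, beside the stage, bystander
- media_bottle2: second such bottle, bystander
- dish: flat clear round dish, 90 mm across, 14 mm high, bystander
- tally: round metal hand counter, 44 mm across, 20 mm high, bystander
- marker: green marker pen, 110 x 13 mm, lying, bystander
Not all that is in view belongs to the job. Several things look just like the carrier: the one meant starts farthest to the robot's left.

How it is judged (in metres and radians):
On the way, in this order (a step that is already met when the one before it is completed fails the run):
1. the catch is slid clear of the clip (value of joint catch above 0.022 m), for 0.2 s.
2. the clip is lifted and stays up (value of joint clip above 0.6 rad), for 0.2 s.
3. the carrier is home against the back stop while the clip is up (x of carrier in the frame of stage between -0.0545 and -0.0495 m and y of carrier in the frame of stage between -0.003 and 0.003 m and z of carrier in the frame of stage between 0.0375 and 0.0425 m and angle between the x axis of carrier and the x axis of stage, either way round below 0.08 rad and x of carrier_tab in the frame of stage below -0.08 m and value of joint clip above 0.5 rad), for 0.1 s.
At the end, for the whole second after the job is handed in: The carrier lies flat between the rails, tab towards the robot, within 2.5 mm of home along the rails and 3 mm across, within 0.08 rad of parallel; the clip rests on it (clip angle 0.04 to 0.12 rad); the catch is still clear (more than 22 mm out); all at rest and released (x of carrier in the frame of stage between -0.0545 and -0.0495 m and y of carrier in the frame of stage between -0.003 and 0.003 m and z of carrier in the frame of stage between 0.0375 and 0.0425 m and angle between the x axis of carrier and the x axis of stage, either way round below 0.08 rad and x of carrier_tab in the frame of stage below -0.08 m and value of joint clip between 0.04 and 0.12 rad and value of joint catch above 0.022 m and linear speed of carrier below 0.01 m/s); the robot touches nothing.
It fails at once if the freed clip snaps shut (closes faster than 3 rad/s) (velocity of joint clip below -3 rad/s and value of joint catch above 0.015 m).
It fails at once if a bystander is pushed more than 30 mm away or knocked over (distance of any of slide_box, oil_bottle, media_bottle, media_bottle2, dish, tally, marker from where it was at the start of the episode above 0.03 m or angle between any of slide_box, oil_bottle, media_bottle, media_bottle2, dish, tally, marker's own z axis and vertical above 0.5 rad).
It also fails if it takes over 72 s, if anything falls off the work surface, if the arm or the gripper's body presses on something with over 40 N, if the wrist force passes 120 N, or if a joint passes its speed limit or range.

## Working session

There is one attempt and no reset: what is moved stays moved. The work goes in short steps, Python scripts to look and compute and a tool call to move; the robot and the scene stay as the last step left them, time stands still between calls to the robot, and variables do not carry over. Pictures are saved under pics/ and viewed, about 8 in all and at most 12, crops included, and the job is handed in when it is done.

Besides the shell and the picture viewer there is one more tool, called after "Call:" by a JSON object that holds its "api" and its "payload", one argument or row to a line. apply_moves: Moves the arm, as the interface text tells. Its arguments: {"type":"object","properties":{"plan":{"type":"string"},"squeeze":{"type":"number"}},"required":["plan"]}

```bash
mkdir -p pics; python3 - <<'E'
from rig import r
import cv2
for n in("side","top"):
    c=r.get_calibration(n); print(n,c)
    cv2.imwrite(f"pics/{n}0.png",r.grab_frame(n))
print(r.sense())
E
```

```text
side {'vertical_fov': 49.8347596895204, 'cx': 318.8033150204546, 'cy': 234.9720806555885, 'D': array([-0.05063345,  0.        ,  0.        ,  0.        ,  0.        ]), 'R': array([[ 0.99319096, -0.11649232,  0.00111772],
       [-0.06724937, -0.58113666, -0.81102263],
       [ 0.09512745,  0.80542518, -0.58501371]]), 't': array([-528.08887996,  143.89197289, 1081.77856776])}
top {'vertical_fov': 46.87537971233807, 'cx': 320.43066762252795, 'cy': 239.43433905667558, 'D': array([-0.0101444,  0.       ,  0.       ,  0.       ,  0.       ]), 'R': array([[-2.56916430e-04, -9.99927559e-01, -1.20337128e-02],
       [-9.98747121e-01,  8.58757502e-04, -5.00344955e-02],
       [ 5.00412050e-02,  1.20057813e-02, -9.98674992e-01]]), 't': array([ -22.6501657 ,  537.41901007, 1357.85941694])}
{'clock': 0.1, 'qpos': array([-1.25740351e+00,  3.53586826e-01,  1.63403580e+00, -4.56466143e-06,
        1.15520388e+00, -2.38265836e-03]), 'qvel': array([-0.00052235, -0.00130711, -0.0020651 ,  0.00151525, -0.00071814,
        0.00155391]), 'joint_efforts': array([-3.14058261e-04, -6.06358409e+01, -3.42819142e+01, -3.90325783e-05,
        3.81990918e-03, -8.24414457e-06]), 'eef_pos': array([ 193.97706407, -593.69969416,  230.64205082]), 'tcp_rot': array([-1.57203019e+00, -1.23396138e-06, -2.82581534e+00]), 'contact_force': array([-0.02377243,  0.38625069,  0.3973306 ]), 'wrist_torque': array([-0.01293958,  0.03427914, -0.01771696]), 'opening': 1.0003411635299575}
```

View pics/side0.png

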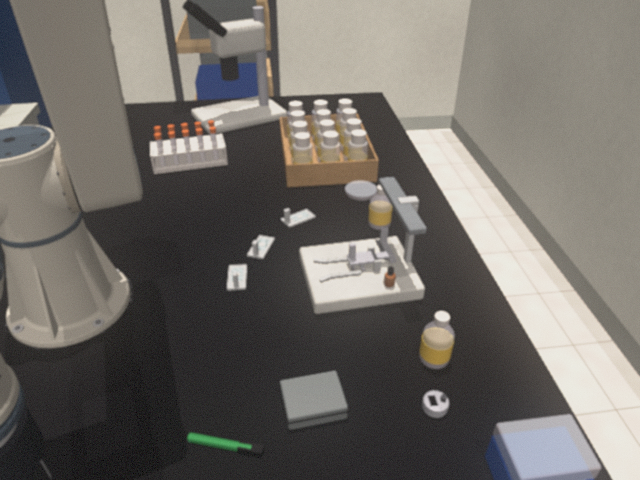

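View pics/top0.png

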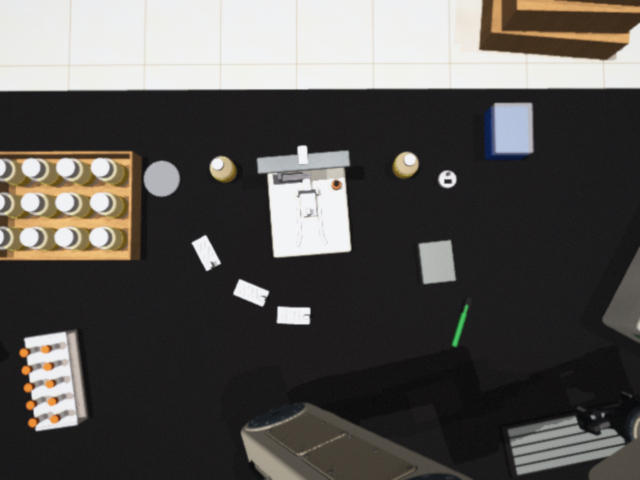

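Top view: the carrier look-alikes are at (206,253), (251,292) and (294,315). +y is to the left, so the one farthest left is (206,253), seen in the side view at (297,217). The stage is at about (311,212).

```bash
python3 - <<'E'
import cv2,numpy as np
t=cv2.imread("pics/top0.png"); s=cv2.imread("pics/side0.png")
a=cv2.resize(t[145:265,185:355],None,fx=4.7,fy=4.7,interpolation=cv2.INTER_CUBIC); cv2.imwrite("pics/c_top.png",a)
a=cv2.resize(s[170:315,270:430],None,fx=4.1,fy=4.1,interpolation=cv2.INTER_CUBIC); cv2.imwrite("pics/c_side.png",a)
E
```

```text
(no output)
```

View pics/c_top.png

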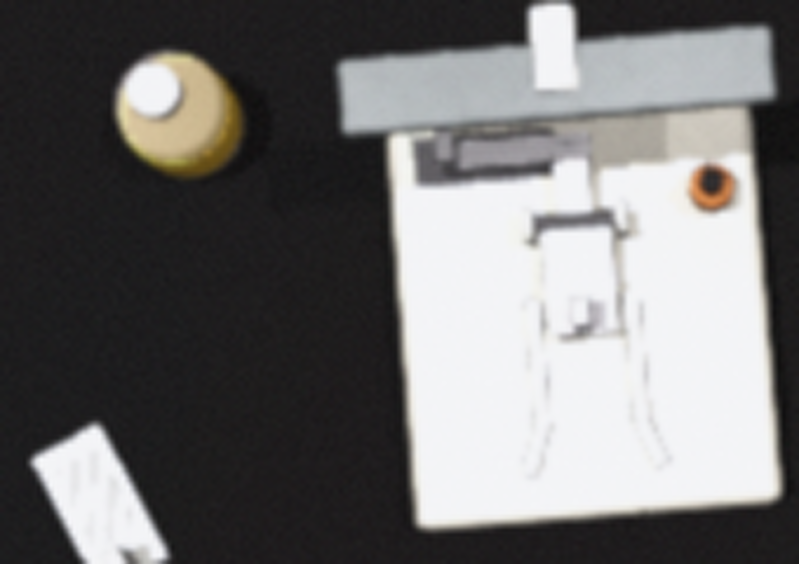

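View pics/c_side.png

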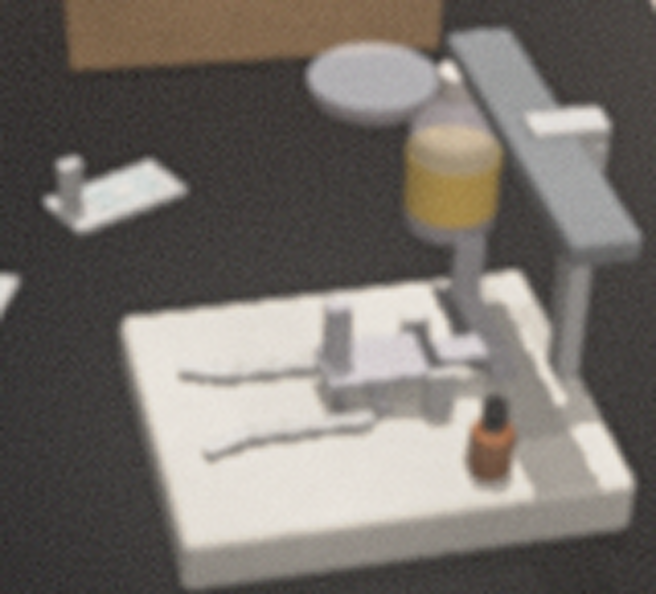

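The crops confirm the carrier: glass, and the tab at its near end. Now I fit the stage and carrier poses to both views.

```bash
cat >h.py <<'E'
import numpy as np,cv2
from rig import r
from scipy.optimize import least_squares
C={n:r.get_calibration(n) for n in("side","top")}
def proj(n,X):
    c=C[n]; f=240/np.tan(np.radians(c["vertical_fov"]/2))
    K=np.array([[f,0,c["cx"]],[0,f,c["cy"]],[0,0,1]])
    return cv2.projectPoints(np.float64(X).reshape(-1,3),cv2.Rodrigues(c["R"])[0],c["t"],K,c["D"])[0][:,0]
def W(p,X):
    c,s=np.cos(p[2]),np.sin(p[2]); X=np.float64(X).reshape(-1,3)
    return np.c_[p[0]+c*X[:,0]-s*X[:,1],p[1]+s*X[:,0]+c*X[:,1],X[:,2]]
def fit(obs,p0):
    def res(p): return np.concatenate([(proj(n,W(p,[o[0] for o in l]))-[o[1] for o in l]) for n,l in obs.items()]).ravel()
    s=least_squares(res,p0,loss="soft_l1"); return s.x,res(s.x).reshape(-1,2)
def un(l,s,o): return [(X,((u+.5)/s-.5+o[0],(v+.5)/s-.5+o[1])) for X,(u,v) in l]
E
python3 - <<'E'
from h import *
T=lambda l:un(l,4.7,(185,145)); S=lambda l:un(l,4.1,(270,170))
L=[((49.5,100,197),(343,133)),((49.5,-100,197),(775,98)),((84.5,100,197),(338,62)),((84.5,-100,197),(768,27))]
p,e=fit({"top":T([((-130,95,40),(419,527)),((-130,-95,40),(781,499))]+L),
"side":S([((-130,95,40),(124,320)),((-130,-95,40),(183,545)),((105,95,40),(520,272)),((105,-95,40),(632,482)),((49.5,100,197),(452,38)),((84.5,100,197),(505,30)),((49.5,-100,197),(575,248)),((84.5,-100,197),(640,235)),((-30,0,103),(338,308))])},[600,0,0])
print("stage",p,p[2]*57.3);print(e.round(1).tolist())
c,e=fit({"top":T([((40,20,6),(32,460)),((40,-20,6),(98,423)),((-40,-20,6),(168,555))]),
"side":S([((-40,20,6),(44,202)),((40,20,6),(152,158)),((40,-20,6),(187,188)),((-40,-20,6),(80,233)),((-33,0,42),(69,160))])},[450,250,.4])
print("car",c,c[2]*57.3);print(e.round(1).tolist())
for n,X in dict(catch=(60,60,74.5),clip=(-30,0,88),mouth=(-84,0,40)).items(): print(n,W(p,X))
print("ctab",W(c,(-33,0,28)))
t=cv2.imread("pics/top0.png")
for n in("top","side"):
    im=cv2.imread(f"pics/{n}0.png"); o=(185,145) if n=="top" else (270,170); im=cv2.resize(im[o[1]:o[1]+145,o[0]:o[0]+170],None,fx=4,fy=4)
    for X in list(W(p,[(-130,95,40),(-130,-95,40),(60,60,88.5),(-30,0,103),(-107,30,47),(-107,-30,47),(-84,21.5,47)]))+list(W(c,[(40,20,6),(40,-20,6),(-40,-20,6),(-40,20,6),(-33,0,42)])):
        u=(proj(n,X)[0]-o+.5)*4-.5; cv2.circle(im,tuple(int(v) for v in u),4,(0,0,255),1)
    cv2.imwrite(f"pics/o_{n}.png",im)
a=np.hstack([cv2.imread("pics/o_top.png"),cv2.imread("pics/o_side.png")]);cv2.imwrite("pics/o.png",cv2.resize(a,(800,int(a.shape[0]*800/a.shape[1]))))
E
```

```text
stage [6.31311488e+02 6.14199424e+00 8.00681430e-02] 4.58790459156314
[[-0.2, -0.0], [0.9, -0.4], [0.4, -0.2], [0.8, -0.3], [0.3, -1.1], [0.9, -1.2], [-2.0, -1.4], [-0.8, 0.1], [-0.1, -1.4], [1.4, 0.1], [-2.3, -1.5], [0.2, -1.1], [-1.6, -0.6], [0.3, 0.5], [-0.4, -1.3]]
car [506.90397161 262.13554948   0.50739996] 29.074017443949558
[[0.2, -0.7], [0.1, -0.6], [0.5, -0.7], [-0.1, -0.7], [-0.9, 0.2], [-0.7, -0.3], [-0.4, -1.1], [-0.2, 0.4]]
catch [[686.3203064   70.74872687  74.5       ]]
clip [[601.40760028   3.74251568  88.        ]]
mouth [[547.58060233  -0.57654574  40.        ]]
ctab [[478.06161393 246.10063746  28.        ]]
```

View pics/o_top.png

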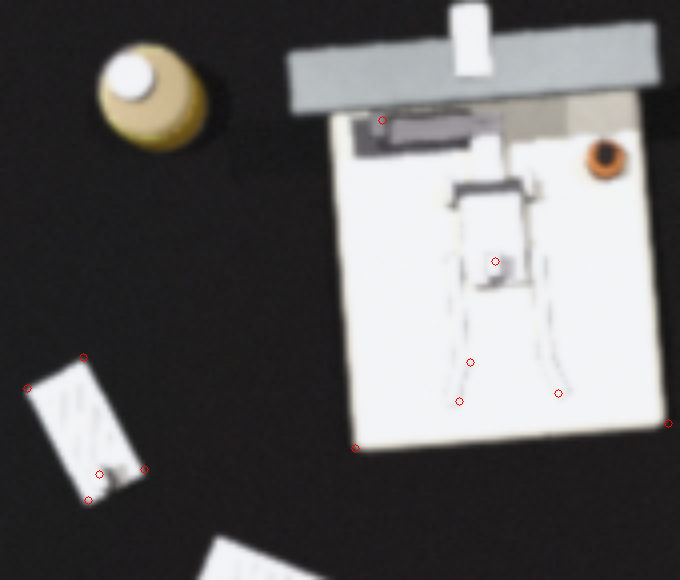

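Both fits agree to about 1 px, which is about 2 mm. Next is a helper that turns a target pose into tool-frame rows.

```bash
cat >>h.py <<'E'
from scipy.spatial.transform import Rotation as Ro, Slerp
ST=np.array([631.3,6.1,.080]); CA=np.array([506.9,262.1,.507])
def pose(fr,X,tilt=0):   # TCP pose with grasp point at X in frame fr, leaning tilt deg to -x
    R=Ro.from_euler("z",fr[2])*Ro.from_euler("y",-tilt,degrees=True)*Ro.from_euler("x",-90,degrees=True)*Ro.from_euler("y",180,degrees=True)
    return W(fr,X)[0]+R.apply([0,19,0]),R
def cur():
    s=r.sense(); return s["eef_pos"],Ro.from_euler("xyz",s["tcp_rot"])
def rows(targets,clos,step=35,turn=6,start=None):
    p,R=start or cur(); out=[]
    for q,S in targets:
        n=int(max(1,np.ceil(np.linalg.norm(q-p)/step),np.ceil(np.degrees((R.inv()*S).magnitude())/turn)))
        sl=Slerp([0,1],Ro.concatenate([R,S]))
        d=np.round((R.inv()*S).as_rotvec(degrees=True)/n,2)
        for k in range(n):
            out.append(" ".join(f"{v:g}" for v in [*np.round(sl(k/n).inv().apply((q-p)/n)/10,2),*d,clos]))
        p,R=q,S
    print(len(out),"; ".join(out))
def st():
    s=r.sense(); p,R=cur(); g=p-R.apply([0,19,0]); c,n=np.cos(ST[2]),np.sin(ST[2]); d=g-[ST[0],ST[1],0]
    print("t",s["clock"],"grasp in stage",np.round([c*d[0]+n*d[1],-n*d[0]+c*d[1],d[2]],1),"F",s["contact_force"].round(1),"open",round(s["opening"],3),"q",s["qpos"].round(2),"R(stage)",(Ro.from_euler("z",-ST[2])*R).as_matrix().round(3).tolist())
E
python3 - <<'E'
from h import *
rows([pose(ST,(-40,60,230),0),pose(ST,(60-86,60,80+123),35)],0.55)
E
```

```text
28 -2.62 0.09 -2.28 0 0.61 0 0.55; -2.6 0.09 -2.31 0 0.61 0 0.55; -2.57 0.09 -2.34 0 0.61 0 0.55; -2.55 0.09 -2.36 0 0.61 0 0.55; -2.52 0.09 -2.39 0 0.61 0 0.55; -2.5 0.09 -2.42 0 0.61 0 0.55; -2.47 0.09 -2.45 0 0.61 0 0.55; -2.44 0.09 -2.47 0 0.61 0 0.55; -2.42 0.09 -2.5 0 0.61 0 0.55; -2.39 0.09 -2.52 0 0.61 0 0.55; -2.36 0.09 -2.55 0 0.61 0 0.55; -2.34 0.09 -2.57 0 0.61 0 0.55; -2.31 0.09 -2.6 0 0.61 0 0.55; -2.28 0.09 -2.62 0 0.61 0 0.55; -2.25 0.09 -2.65 0 0.61 0 0.55; -2.22 0.09 -2.67 0 0.61 0 0.55; -2.2 0.09 -2.7 0 0.61 0 0.55; -2.17 0.09 -2.72 0 0.61 0 0.55; -2.14 0.09 -2.74 0 0.61 0 0.55; -2.11 0.09 -2.77 0 0.61 0 0.55; -2.08 0.09 -2.79 0 0.61 0 0.55; -2.05 0.09 -2.81 0 0.61 0 0.55; -0.41 0.39 0 0 -0 5.83 0.55; -0.37 0.43 0 0 -0 5.83 0.55; -0.33 0.47 0 0 -0 5.83 0.55; -0.28 0.5 0 0 -0 5.83 0.55; -0.23 0.52 0 0 -0 5.83 0.55; -0.17 0.55 0 0 -0 5.83 0.55
```

Call:
{"api": "apply_moves", "payload": {
  "plan": "-2.6 -0.3 -2.3 0 0.6 0 0.55; -2.6 -0.3 -2.3 0 0.6 0 0.55; -2.6 0.1 -2.3 0 0.6 0 0.55; -2.5 0.1 -2.4 0 0.6 0 0.55; -2.5 0.1 -2.4 0 0.6 0 0.55; -2.5 0.1 -2.4 0 0.6 0 0.55; -2.5 0.1 -2.4 0 0.6 0 0.55; -2.4 0.1 -2.5 0 0.6 0 0.55; -2.4 0.1 -2.5 0 0.6 0 0.55; -2.4 0.1 -2.5 0 0.6 0 0.55; -2.4 0.1 -2.5 0 0.6 0 0.55; -2.3 0.1 -2.6 0 0.6 0 0.55; -2.3 0.1 -2.6 0 0.6 0 0.55; -2.3 0.1 -2.6 0 0.6 0 0.55; -2.3 0.1 -2.6 0 0.6 0 0.55; -2.2 0.1 -2.7 0 0.6 0 0.55; -2.2 0.1 -2.7 0 0.6 0 0.55; -2.2 0.1 -2.7 0 0.6 0 0.55; -2.1 0.1 -2.7 0 0.6 0 0.55; -2.1 0.1 -2.7 0 0.6 0 0.55",
  "squeeze": 25
}}

```text
clock: 2.1
eef_pos: [560.1, 22.3, 214.1]
tcp_rot: [-1.576, -0.006, -3.05]
contact_force: [0.9, -0.3, 0.1]
opening: 0.451
```

```bash
python3 - <<'E'
from h import *
st()
rows([pose(ST,(-40,60,220),0),pose(ST,(60-86,60,80+123),35)],0.55)
E
```

```text
t 2.1 grasp in stage [-69.6  21.7 233.1] F [ 0.9 -0.3  0.1] open 0.451 q [0.03 0.27 1.79 0.01 1.09 1.51] R(stage) [[-1.0, -0.006, 0.011], [-0.012, 0.005, -1.0], [0.006, -1.0, -0.005]]
8 -1.51 0.66 -1.89 0.14 0.33 0.16 0.55; -1.5 0.66 -1.9 0.14 0.33 0.16 0.55; -0.41 0.23 0 0 -0 5.83 0.55; -0.39 0.27 0 0 -0 5.83 0.55; -0.36 0.31 0 0 -0 5.83 0.55; -0.33 0.34 0 0 -0 5.83 0.55; -0.29 0.37 0 0 -0 5.83 0.55; -0.25 0.4 0 0 -0 5.83 0.55
```

Call:
{"api": "apply_moves", "payload": {
  "plan": "-1.5 0.7 -1.9 0.1 0.3 0.2 0.6; -1.5 0.7 -1.9 0.1 0.3 0.2 0.6; -0.4 0.2 0 0 0 5.8 0.6; -0.4 0.3 0 0 0 5.8 0.6; -0.4 0.3 0 0 0 5.8 0.6; -0.3 0.3 0 0 0 5.8 0.6; -0.3 0.4 0 0 0 5.8 0.6; -0.3 0.4 0 0 0 5.8 0.6; 0 0 0 0 0 0 0.6"
}}

```text
clock: 3.0
eef_pos: [614.1, 72.8, 183.0]
tcp_rot: [-1.575, 0.627, -3.057]
contact_force: [-1.1, -0.6, -0.5]
opening: 0.397
```

```bash
python3 - <<'E'
from h import *
st()
rows([pose(ST,(60,60,80),35)],0.6,step=25)
E
```

```text
t 3.0 grasp in stage [-23.   67.8 198.4] F [-1.1 -0.6 -0.5] open 0.397 q [ 0.13  0.19  2.16 -0.13  0.16  1.73] R(stage) [[-0.81, 0.587, 0.007], [-0.004, 0.007, -1.0], [-0.587, -0.81, -0.003]]
6 0.04 2.41 0.15 0.07 0.04 -0.15 0.6; 0.04 2.41 0.15 0.07 0.04 -0.15 0.6; 0.03 2.41 0.14 0.07 0.04 -0.15 0.6; 0.02 2.41 0.14 0.07 0.04 -0.15 0.6; 0.02 2.41 0.14 0.07 0.04 -0.15 0.6; 0.01 2.41 0.13 0.07 0.04 -0.15 0.6
```

```bash
python3 - <<'E'
from h import *
D=[((.353587,1.634036,1.155204),(np.hypot(193.98,593.7),230.64)),((.27,1.79,1.09),(560.5,214.1)),((.19,2.16,.16),(np.hypot(614.1,72.8),183.0))]
fk=lambda k,q:np.array([k[0]+k[1]*np.sin(q[0])+k[2]*np.sin(q[0]+q[1])+k[4]*np.sin(sum(q)),k[3]+k[1]*np.cos(q[0])+k[2]*np.cos(q[0]+q[1])+k[4]*np.cos(sum(q))])
s=least_squares(lambda k:np.r_[np.concatenate([fk(k,q)-x for q,x in D]),.02*(k-[0,450,400,400,250])],[0,450,400,400,250]);print(s.x,s.fun.round(1))
for tilt in(25,30,35):
  for b in (0,70,150):
    a=np.radians(tilt); p,_=pose(ST,(60-b*np.sin(a),60,80+b*np.cos(a)),tilt); x=np.array([np.hypot(*p[:2]),p[2]])
    o=least_squares(lambda q:np.r_[fk(s.x,q)-x,1000*(sum(q)-np.pi+a)],[.3,1.8,.5]); print(tilt,b,o.x.round(2),o.cost.round(2))
E
```

```text
[ 25.18022233 576.08161462 436.24851891 161.41415691 295.53953336] [-1.4 -0.9  0.9  2.   0.5 -1.   0.5  2.5  0.7 -4.8  0.9]
25 0 [0.49 1.97 0.25] 0.0
25 70 [0.37 1.98 0.36] 0.0
25 150 [0.23 1.97 0.51] 0.0
30 0 [0.48 2.02 0.11] 0.0
30 70 [0.35 2.05 0.22] 0.0
30 150 [0.2  2.06 0.36] 0.0
35 0 [ 0.48  2.08 -0.03] 0.0
35 70 [0.34 2.12 0.07] 0.0
35 150 [0.18 2.15 0.21] 0.0
```

```bash
python3 - <<'E'
from h import *
rows([pose(ST,(55-60,60,80+104),30),pose(ST,(55,60,80),30)],0.6,step=15,turn=3)
E
```

```text
11 -0.21 1.1 0.4 0.19 0.12 -2.96 0.6; -0.26 1.09 0.4 0.19 0.12 -2.96 0.6; 0 1.33 0 0 0 0 0.6; 0 1.33 0 0 0 0 0.6; 0 1.33 0 0 0 0 0.6; 0 1.33 0 0 0 0 0.6; 0 1.33 0 0 0 0 0.6; 0 1.33 0 0 0 0 0.6; 0 1.33 0 0 0 0 0.6; 0 1.33 0 0 0 0 0.6; 0 1.33 0 0 0 0 0.6
```

Call:
{"api": "apply_moves", "payload": {
  "plan": "-0.2 1.1 0.4 0.2 0.1 -3 0.6; -0.3 1.1 0.4 0.2 0.1 -3 0.6; 0 1.3 0 0 0 0 0.6; 0 1.3 0 0 0 0 0.6; 0 1.3 0 0 0 0 0.6; 0 1.3 0 0 0 0 0.6; 0 0 0 0 0 0 0.6"
}}

```text
clock: 3.7
eef_pos: [657.4, 68.9, 117.4]
tcp_rot: [-1.57, 0.508, -3.06]
contact_force: [-0.4, 0.1, 0.3]
opening: 0.398
```

```bash
python3 - <<'E'
from h import *
st()
rows([pose(ST,(55,60,80),30)],0.6,step=15,turn=3)
a=r.grab_frame("side")[170:320,270:430];b=r.grab_frame("top")[140:260,200:360]
f=lambda i,k:cv2.resize(i,None,fx=k,fy=k,interpolation=cv2.INTER_CUBIC)
a=f(a,3.6);b=f(b,1.4)
cv2.imwrite("pics/app.png",a)
E
```

```text
t 3.7 grasp in stage [ 21.8  60.5 134. ] F [-0.4  0.1  0.3] open 0.398 q [ 0.11  0.37  2.04 -0.06  0.23  1.65] R(stage) [[-0.874, 0.486, 0.002], [-0.002, 0.001, -1.0], [-0.486, -0.874, 0.0]]
5 -0.06 1.27 0.01 0.01 0.02 0.18 0.6; -0.06 1.27 0.01 0.01 0.02 0.18 0.6; -0.05 1.27 0.01 0.01 0.02 0.18 0.6; -0.05 1.27 0.01 0.01 0.02 0.18 0.6; -0.05 1.27 0.01 0.01 0.02 0.18 0.6
```

View pics/app.png

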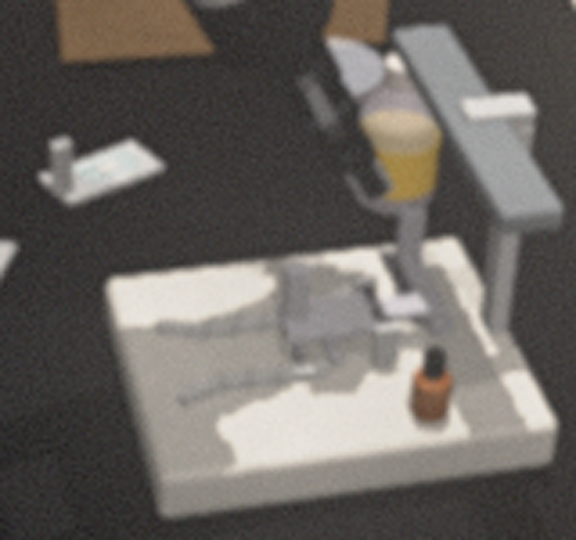

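The side crop shows the gripper's fingers at about (370,190), tilted and clear below the light bar. I continue along the tool axis.

Call:
{"api": "apply_moves", "payload": {
  "plan": "-0.1 1.3 0 0 0 0.2 0.6; -0.1 1.3 0 0 0 0.2 0.6; 0 1.3 0 0 0 0.2 0.6; 0 1.3 0 0 0 0.2 0.6; 0 1.2 0 0 0 0.2 0.6; 0 0 0 0 0 0 0.6"
}}

```text
clock: 4.4
eef_pos: [693.5, 72.1, 60.1]
tcp_rot: [-1.571, 0.53, -3.059]
contact_force: [0.4, 0.3, 0.5]
opening: 0.396
```

```bash
python3 - <<'E'
from h import *
st()
E
```

```text
t 4.4 grasp in stage [57.7 60.8 76.4] F [0.4 0.3 0.5] open 0.396 q [ 0.11  0.51  2.   -0.12  0.1   1.72] R(stage) [[-0.863, 0.505, 0.002], [-0.002, 0.001, -1.0], [-0.505, -0.863, -0.0]]
```

Call:
{"api": "apply_moves", "payload": {
  "plan": "0 -0.3 0 0 0 0 0.75; 0 0 0 0 0 0 0.85; 0 0 0 0 0 0 1; 0 0 0 0 0 0 1; 0 0 0 0 0 0 1; 0 0 0 0 0 0 1; 0 0 0 0 0 0 1"
}}

```text
clock: 5.1
eef_pos: [691.4, 71.9, 62.1]
tcp_rot: [-1.571, 0.528, -3.06]
contact_force: [4.6, 0.8, -6.7]
opening: 0.11
```

```bash
python3 - <<'E'
from h import *
st()
E
```

```text
t 5.1 grasp in stage [55.6 60.8 78.5] F [ 4.6  0.8 -6.7] open 0.11 q [ 0.11  0.51  2.   -0.12  0.11  1.71] R(stage) [[-0.864, 0.504, 0.002], [-0.002, 0.001, -1.0], [-0.504, -0.864, -0.0]]
```

Gripped: the opening is about 9.4 mm on the 10 mm tab. Next I slide it along stage +y, which is tool -z.

Call:
{"api": "apply_moves", "payload": {
  "plan": "0 0 -0.5 0 0 0 1; 0 0 -0.5 0 0 0 1; 0 0 -0.5 0 0 0 1; 0 0 -0.5 0 0 0 1; 0 0 -0.4 0 0 0 1; 0 0 -0.3 0 0 0 1; 0 0 -0.3 0 0 0 1; 0 0 0 0 0 0 1"
}}

```text
clock: 5.9
eef_pos: [689.2, 100.2, 62.1]
tcp_rot: [-1.57, 0.527, -3.062]
contact_force: [2.5, 2.8, -7.0]
opening: 0.111
```

```bash
python3 - <<'E'
from h import *
st()
E
```

```text
t 5.9 grasp in stage [55.7 89.2 78.5] F [ 2.5  2.8 -7. ] open 0.111 q [ 0.16  0.51  1.99 -0.37  0.12  2.01] R(stage) [[-0.864, 0.503, -0.001], [0.0, -0.001, -1.0], [-0.503, -0.864, 0.001]]
```

Slid 28.4 mm with the tab still gripped. Now I release, back out and go to the clip tab.

```bash
python3 - <<'E'
from h import *
a=pose(ST,(55.7-75,89,78.5+128),30); 
rows([a],.6,step=20)
rows([pose(ST,(-30-34,0,92+94),20)],.6,step=20,turn=5,start=a)
E
```

```text
8 0.01 -1.85 0 -0.01 -0 -0.03 0.6; 0.01 -1.85 0 -0.01 -0 -0.03 0.6; 0.01 -1.85 0 -0.01 -0 -0.03 0.6; 0.01 -1.85 0 -0.01 -0 -0.03 0.6; 0.01 -1.85 0 -0.01 -0 -0.03 0.6; 0.01 -1.85 0 -0.01 -0 -0.03 0.6; 0.01 -1.85 0 -0.01 -0 -0.03 0.6; 0.01 -1.85 0 -0.01 -0 -0.03 0.6
6 0.87 -0.08 1.48 -0 -0 -1.67 0.6; 0.87 -0.06 1.48 -0 -0 -1.67 0.6; 0.87 -0.03 1.48 -0 -0 -1.67 0.6; 0.87 -0.01 1.48 -0 -0 -1.67 0.6; 0.87 0.02 1.48 -0 -0 -1.67 0.6; 0.87 0.05 1.48 -0 -0 -1.67 0.6
```

Call:
{"api": "apply_moves", "payload": {
  "plan": "0 0 0 0 0 0 0.6; 0 0 0 0 0 0 0.6; 0 0 0 0 0 0 0.6; 0 -1 0 0 0 0 0.6; 0 -2 0 0 0 0 0.6; 0 -2 0 0 0 0 0.6; 0 -2 0 0 0 0 0.6; 0 -2 0 0 0 0 0.6; 0 -2 0 0 0 0 0.6; 0 -2 0 0 0 0 0.6; 0 -2 0 0 0 0 0.6"
}}

```text
clock: 7.0
eef_pos: [611.0, 93.2, 197.0]
tcp_rot: [-1.57, 0.528, -3.063]
contact_force: [0.1, -0.4, 0.0]
opening: 0.401
```

```bash
python3 - <<'E'
from h import *
st();rows([pose(ST,(-30-34,0,92+94),20)],.6,step=20,turn=5)
E
```

```text
t 7.0 grasp in stage [-22.8  88.5 213.4] F [ 0.1 -0.4  0. ] open 0.401 q [ 0.18  0.18  2.08 -0.14  0.36  1.79] R(stage) [[-0.864, 0.504, -0.001], [0.001, -0.001, -1.0], [-0.504, -0.864, 0.0]]
6 0.88 0.04 1.48 -0.01 -0.01 -1.71 0.6; 0.88 0.07 1.48 -0.01 -0.01 -1.71 0.6; 0.87 0.1 1.48 -0.01 -0.01 -1.71 0.6; 0.87 0.12 1.48 -0.01 -0.01 -1.71 0.6; 0.87 0.15 1.47 -0.01 -0.01 -1.71 0.6; 0.86 0.17 1.47 -0.01 -0.01 -1.71 0.6
```

Call:
{"api": "apply_moves", "payload": {
  "plan": "0.9 0 1.5 0 0 -1.7 0.6; 0.9 0.1 1.5 0 0 -1.7 0.6; 0.9 0.1 1.5 0 0 -1.7 0.6; 0.9 0.1 1.5 0 0 -1.7 0.6; 0.9 0.1 1.5 0 0 -1.7 0.6; 0.9 0.2 1.4 0 0 -1.7 0.6; 0 0 0 0 0 0 0.6"
}}

```text
clock: 7.7
eef_pos: [571.5, -1.5, 173.9]
tcp_rot: [-1.572, 0.355, -3.061]
contact_force: [0.9, -0.6, -0.2]
opening: 0.397
```

```bash
python3 - <<'E'
from h import *
st();rows([pose(ST,(-30,0,92),20)],.6,step=15,turn=5)
E
```

```text
t 7.7 grasp in stage [-66.8  -2.8 191.7] F [ 0.9 -0.6 -0.2] open 0.397 q [-0.03  0.19  2.06  0.08  0.54  1.4 ] R(stage) [[-0.938, 0.348, 0.001], [-0.0, 0.002, -1.0], [-0.348, -0.938, -0.001]]
8 0 1.33 -0.03 0.01 0 -0.04 0.6; 0 1.33 -0.03 0.01 0 -0.04 0.6; 0 1.33 -0.03 0.01 0 -0.04 0.6; 0 1.33 -0.03 0.01 0 -0.04 0.6; -0 1.33 -0.03 0.01 0 -0.04 0.6; -0 1.33 -0.03 0.01 0 -0.04 0.6; -0 1.33 -0.03 0.01 0 -0.04 0.6; -0 1.33 -0.03 0.01 0 -0.04 0.6
```

Call:
{"api": "apply_moves", "payload": {
  "plan": "0 1.3 -0.1 0 0 0 0.6; 0 1.3 -0.1 0 0 0 0.6; 0 1.3 -0.1 0 0 0 0.6; 0 1.3 0 0 0 0 0.6; 0 1.3 0 0 0 0 0.6; 0 1.3 0 0 0 0 0.6; 0 1.3 0 0 0 0 0.6; 0 0.8 0 0 0 0 0.6; 0 0 0 0 0 0 0.6"
}}

```text
clock: 8.6
eef_pos: [608.6, 7.9, 70.8]
tcp_rot: [-1.573, 0.355, -3.059]
contact_force: [-0.3, -0.1, 1.4]
opening: 0.397
```

```bash
python3 - <<'E'
from h import *
st();rows([pose(ST,(-30,0,92),20)],.6,step=15,turn=5)
a=r.grab_frame("side")[170:320,270:430]
cv2.imwrite("pics/clip.png",cv2.resize(a,None,fx=4,fy=4,interpolation=cv2.INTER_CUBIC))
E
```

```text
t 8.6 grasp in stage [-29.1   3.6  88.6] F [-0.3 -0.1  1.4] open 0.397 q [-0.01  0.41  2.06  0.11  0.32  1.39] R(stage) [[-0.938, 0.348, 0.003], [-0.002, 0.003, -1.0], [-0.348, -0.938, -0.002]]
1 -0.02 -0.35 0.36 0.16 0.14 -0.34 0.6
```

View pics/clip.png

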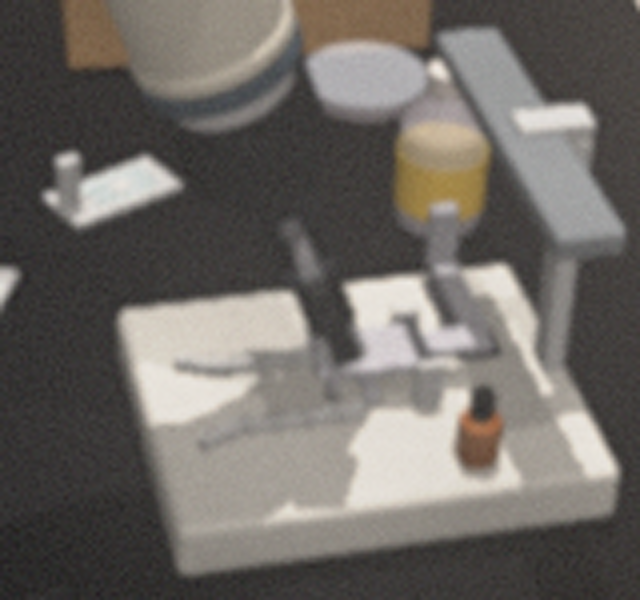

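The picture shows the catch tab moved out to (443,230) and the fingers around the clip tab at (330,320). I centre and grip.

Call:
{"api": "apply_moves", "payload": {
  "plan": "0 -0.3 0.4 0 0 -0.3 0.7; 0 0 0 0 0 0 0.8; 0 0 0 0 0 0 0.9; 0 0 0 0 0 0 1; 0 0 0 0 0 0 1; 0 0 0 0 0 0 1; 0 0 0 0 0 0 1",
  "squeeze": 25
}}

```text
clock: 9.35
eef_pos: [608.0, 4.8, 75.6]
tcp_rot: [-1.574, 0.351, -3.06]
contact_force: [4.1, 0.7, -8.9]
opening: 0.115
```

```bash
cat >>h.py <<'E'
def arc(a0,a1,n,tilt0,tilt1,clos,x0=-30,z0=88,y0=0,start=None):
    T=[]
    for k in range(1,n+1):
        a=a0+(a1-a0)*k/n; vx,vz=x0-20,z0-62
        T.append(pose(ST,(20+vx*np.cos(a)+vz*np.sin(a),y0,62-vx*np.sin(a)+vz*np.cos(a)),tilt0+(tilt1-tilt0)*k/n))
    rows(T,clos,step=99,turn=99,start=start)
E
python3 - <<'E'
from h import *
st()
p,R=cur(); g=W([0,0,-ST[2]],p-R.apply([0,19,0])-[ST[0],ST[1],0])[0]; print(g)
arc(0,.84,14,20,20,1,g[0],g[2],g[1])
E
```

```text
t 9.35 grasp in stage [-29.9   0.5  93.4] F [ 4.1  0.7 -8.9] open 0.115 q [-0.02  0.4   2.05  0.11  0.34  1.37] R(stage) [[-0.939, 0.344, 0.003], [-0.002, 0.004, -1.0], [-0.344, -0.939, -0.003]]
[-29.88668089   0.50804072  93.43614942]
14 -0.28 -0.21 0.01 0.23 0.11 -0.11 1; -0.3 -0.19 0 0 0 0 1; -0.31 -0.17 -0 0 0 0 1; -0.32 -0.15 0 0 0 0 1; -0.33 -0.13 -0 0 0 0 1; -0.33 -0.11 0 0 0 0 1; -0.34 -0.09 -0 0 0 0 1; -0.35 -0.07 -0 0 0 0 1; -0.35 -0.05 0 0 0 0 1; -0.35 -0.03 -0 0 0 0 1; -0.35 -0.01 0 0 0 0 1; -0.35 0.01 -0 0 0 0 1; -0.35 0.03 -0 0 0 0 1; -0.35 0.05 0 0 0 0 1
```

Call:
{"api": "apply_moves", "payload": {
  "plan": "-0.3 -0.2 0 0.2 0 0 1; -0.3 -0.2 0 0 0 0 1; -0.3 -0.2 0 0 0 0 1; -0.3 -0.2 0 0 0 0 1; -0.3 -0.1 0 0 0 0 1; -0.3 -0.1 0 0 0 0 1; -0.3 -0.1 0 0 0 0 1; -0.3 -0.1 0 0 0 0 1; -0.4 0 0 0 0 0 1; -0.4 0 0 0 0 0 1; -0.4 0 0 0 0 0 1; -0.4 0 0 0 0 0 1; -0.3 0 0 0 0 0 1; -0.3 0 0 0 0 0 1; 0 0 0 0 0 0 1"
}}

```text
clock: 10.85
eef_pos: [644.2, 7.8, 103.8]
tcp_rot: [-1.571, 0.341, -3.06]
contact_force: [-2.2, -0.9, -1.7]
opening: 0.114
```

```bash
python3 - <<'E'
from h import *
st()
a=r.grab_frame("side")[170:320,270:430]
cv2.imwrite("pics/up.png",cv2.resize(a,None,fx=4,fy=4,interpolation=cv2.INTER_CUBIC))
E
```

```text
t 10.85 grasp in stage [  6.6   0.6 121.7] F [-2.2 -0.9 -1.7] open 0.114 q [-0.01  0.4   1.95  0.07  0.45  1.43] R(stage) [[-0.943, 0.334, 0.002], [-0.002, 0.001, -1.0], [-0.334, -0.943, -0.001]]
```

View pics/up.png

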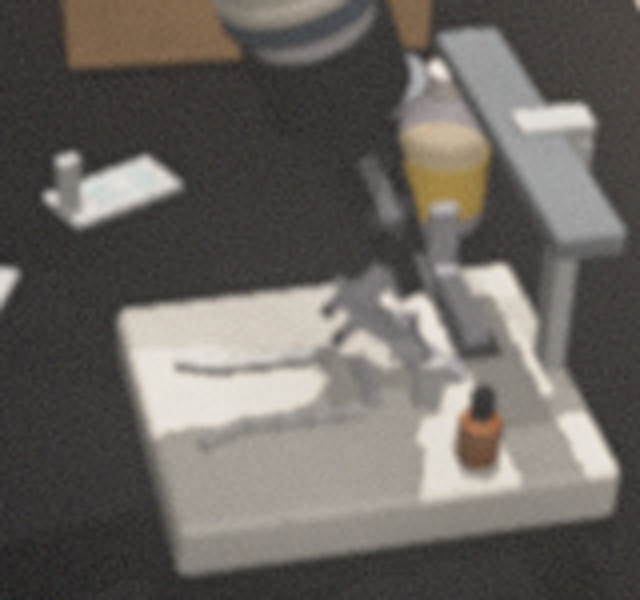

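The clip is up, about 0.79 rad from the swept arc, with its plate steep at (385,320). I release, retreat and head for the carrier.

Call:
{"api": "apply_moves", "payload": {
  "plan": "-0.2 0 0 0 0 0 1; 0 0 0 0 0 0 0.6; 0 0 0 0 0 0 0.6; 0 0 0 0 0 0 0.6; 0 -1 0 0 0 0 0.6; 0 -2 0 0 0 0 0.6; 0 -2 0 0 0 0 0.6; 0 -2 0 0 0 0 0.6; 0 -2 0 0 0 0 0.6; 0 -2 0 0 0 0 0.6; 0 -1 0 0 0 0 0.6"
}}

```text
clock: 12.0
eef_pos: [607.5, 4.5, 227.9]
tcp_rot: [-1.57, 0.353, -3.06]
contact_force: [-0.4, -0.4, -0.4]
opening: 0.399
```

```bash
python3 - <<'E'
from h import *
st();a=pose(CA,(-33,0,130),0);rows([a],.5,step=30,turn=6);
E
```

```text
t 12.0 grasp in stage [-30.4   0.3 245.7] F [-0.4 -0.4 -0.4] open 0.399 q [-0.01  0.17  1.94  0.05  0.68  1.44] R(stage) [[-0.938, 0.345, 0.002], [-0.002, 0.0, -1.0], [-0.345, -0.938, 0.0]]
10 1.43 0.72 -2.51 -0.43 -2.41 -1.99 0.5; 1.3 0.78 -2.57 -0.43 -2.41 -1.99 0.5; 1.16 0.85 -2.61 -0.43 -2.41 -1.99 0.5; 1.02 0.9 -2.65 -0.43 -2.41 -1.99 0.5; 0.87 0.96 -2.68 -0.43 -2.41 -1.99 0.5; 0.73 1.01 -2.71 -0.43 -2.41 -1.99 0.5; 0.58 1.05 -2.73 -0.43 -2.41 -1.99 0.5; 0.42 1.09 -2.74 -0.43 -2.41 -1.99 0.5; 0.27 1.12 -2.75 -0.43 -2.41 -1.99 0.5; 0.11 1.15 -2.75 -0.43 -2.41 -1.99 0.5
```

Call:
{"api": "apply_moves", "payload": {
  "plan": "1.4 0.7 -2.5 -0.4 -2.4 -2 0.5; 1.3 0.8 -2.6 -0.4 -2.4 -2 0.5; 1.2 0.8 -2.6 -0.4 -2.4 -2 0.5; 1 0.9 -2.7 -0.4 -2.4 -2 0.5; 0.9 1 -2.7 -0.4 -2.4 -2 0.5; 0.7 1 -2.7 -0.4 -2.4 -2 0.5; 0.6 1 -2.7 -0.4 -2.4 -2 0.5; 0.4 1.1 -2.7 -0.4 -2.4 -2 0.5; 0.3 1.1 -2.7 -0.4 -2.4 -2 0.5; 0.1 1.1 -2.7 -0.4 -2.4 -2 0.5; 0 0 0 0 0 0 0.5"
}}

```text
clock: 13.1
eef_pos: [476.1, 252.4, 114.3]
tcp_rot: [-1.562, -0.003, -2.624]
contact_force: [0.1, 0.4, -0.3]
opening: 0.501
```

```bash
python3 - <<'E'
from h import *
print(cur()[0],r.sense()["tcp_rot"]);rows([pose(CA,(-33,0,29),0)],.5,step=20,turn=6);
a=r.grab_frame("side");b=r.grab_frame("top")
cv2.imwrite("pics/a_t.png",b);cv2.imwrite("pics/a_s.png",a)
f=lambda i:cv2.resize(i,None,fx=3.3,fy=3.3,interpolation=cv2.INTER_CUBIC)
cv2.imwrite("pics/car.png",np.hstack([f(a[150:320,260:380]),f(b[150:320,180:300])]))
E
```

```text
[476.10922381 252.35663047 114.26558453] [-1.56210732 -0.00282664 -2.62403403]
6 0.02 1.74 0.09 -0.08 0.1 0.03 0.5; 0.02 1.74 0.09 -0.08 0.1 0.03 0.5; 0.02 1.74 0.1 -0.08 0.1 0.03 0.5; 0.02 1.74 0.1 -0.08 0.1 0.03 0.5; 0.02 1.74 0.1 -0.08 0.1 0.03 0.5; 0.02 1.74 0.1 -0.08 0.1 0.03 0.5
```

View pics/car.png

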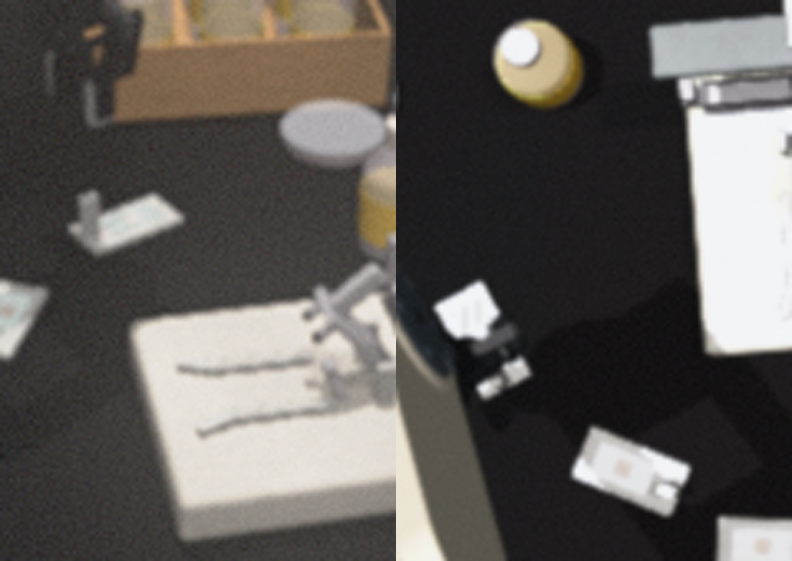

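The clip stays up on its own (left pane, about (345,320)) and the gripper is above the carrier tab at its near end. I go down and grip.

Call:
{"api": "apply_moves", "payload": {
  "plan": "0 1.7 0.2 0 0.1 0 0.5; 0 1.7 0.2 0 0.1 0 0.5; 0 1.7 0.1 0 0.1 0 0.5; 0 1.7 0 0 0.1 0 0.5; 0 1.7 0 0 0.1 0 0.5; 0 1.5 0 0 0 0 0.5; 0 0 0 0 0 0 0.5",
  "squeeze": 40
}}

```text
clock: 13.9
eef_pos: [486.8, 240.3, 17.8]
tcp_rot: [-1.559, 0.013, -2.645]
contact_force: [-0.1, -0.3, -0.3]
opening: 0.5
```

```bash
python3 - <<'E'
from h import *
print(cur()[0],r.sense()["tcp_rot"],r.sense()["contact_force"]);rows([pose(CA,(-33,0,29),0)],.5,step=20,turn=6);
E
```

```text
[486.81667774 240.31702655  17.76327071] [-1.55866439  0.01289666 -2.64519908] [-0.09084756 -0.28674677 -0.33652217]
1 0.51 0.76 -0.93 -0.7 -0.61 -0.74 0.5
```

Call:
{"api": "apply_moves", "payload": {
  "plan": "0.3 0.4 -0.5 -0.7 -0.6 -0.7 0.5; 0.1 0.3 -0.4 0 0 0 0.5; 0 0 0 0 0 0 0.5"
}}

```text
clock: 14.2
eef_pos: [480.2, 245.9, 12.5]
tcp_rot: [-1.572, 0.003, -2.637]
contact_force: [-0.1, -0.9, 0.2]
opening: 0.499
```

```bash
python3 - <<'E'
from h import *
print(cur()[0],r.sense()["tcp_rot"],r.sense()["contact_force"]);rows([pose(CA,(-33,0,29),0)],.5,step=20,turn=6);
E
```

```text
[480.21691632 245.88660459  12.52786354] [-1.57167461  0.00285665 -2.63653916] [-0.09351261 -0.8681659   0.170957  ]
1 0.18 0.25 -0.12 0.05 -0.11 -0.16 0.5
```

Call:
{"api": "apply_moves", "payload": {
  "plan": "0.2 0.2 -0.1 0 0 0 0.6; 0 0 0 0 0 0 0.7; 0 0 0 0 0 0 0.8; 0 0 0 0 0 0 0.9; 0 0 0 0 0 0 1; 0 0 0 0 0 0 1; 0 0 0 0 0 0 1; 0 0 0 0 0 0 1",
  "squeeze": 50
}}

```text
clock: 15.0
eef_pos: [478.5, 246.5, 11.9]
tcp_rot: [-1.571, 0.005, -2.636]
contact_force: [0.9, 0.4, -0.1]
opening: 0.111
```

```bash
python3 - <<'E'
from h import *
p,R=cur();print(p,r.sense()["tcp_rot"],r.sense()["contact_force"],r.sense()["opening"])
print("grasp in carrier est",W([0,0,-CA[2]],p-R.apply([0,19,0])-[*CA[:2],0]))
b=r.grab_frame("top");a=r.grab_frame("side")
cv2.imwrite("pics/gs.png",a);cv2.imwrite("pics/gt.png",b)
E
```

```text
[478.49930288 246.48104699  11.87540353] [-1.57144668  0.00530087 -2.6358523 ] [ 0.88723561  0.39458266 -0.07186241] 0.11134841663944921
grasp in carrier est [[-32.51265529   0.12375383  30.87513257]]
```

Gripped at 9.5 mm opening. I lift, then carry the carrier to in front of the mouth with its front edge at about stage x = -112.

```bash
python3 - <<'E'
from h import *
p,R=cur(); up=(p+[0,0,70],R)
rows([up],1,step=18)
rows([pose(ST,(-152-32.5,0.4,31+60),0)],1,step=22,turn=6,start=up)
E
```

```text
4 -0.01 -1.75 -0 0 0 0 1; -0.01 -1.75 -0 0 0 0 1; -0.01 -1.75 -0 0 0 0 1; -0.01 -1.75 -0 0 0 0 1
12 1.26 0.07 1.73 0.01 2.03 -0.02 1; 1.19 0.08 1.77 0.01 2.03 -0.02 1; 1.13 0.08 1.82 0.01 2.03 -0.02 1; 1.06 0.08 1.85 0.01 2.03 -0.02 1; 1 0.08 1.89 0.01 2.03 -0.02 1; 0.93 0.08 1.93 0.01 2.03 -0.02 1; 0.86 0.08 1.96 0.01 2.03 -0.02 1; 0.79 0.08 1.99 0.01 2.03 -0.02 1; 0.72 0.08 2.01 0.01 2.03 -0.02 1; 0.65 0.08 2.04 0.01 2.03 -0.02 1; 0.58 0.08 2.06 0.01 2.03 -0.02 1; 0.5 0.08 2.08 0.01 2.03 -0.02 1
```

Call:
{"api": "apply_moves", "payload": {
  "plan": "0 -1 0 0 0 0 1; 0 -1.8 0 0 0 0 1; 0 -1.8 0 0 0 0 1; 0 -1.8 0 0 0 0 1; 0 -0.6 0 0 0 0 1; 1.3 0.1 1.7 0 2 0 1; 1.2 0.1 1.8 0 2 0 1; 1.1 0.1 1.8 0 2 0 1; 1 0.1 1.9 0 2 0 1; 1 0.1 1.9 0 2 0 1; 0.9 0.1 1.9 0 2 0 1; 0.9 0.1 2 0 2 0 1; 0.8 0.1 2 0 2 0 1; 0.7 0.1 2 0 2 0 1; 0.6 0.1 2 0 2 0 1; 0.6 0.1 2 0 2 0 1; 0.5 0.1 2 0 2 0 1; 0 0 0 0 0 0 1"
}}

```text
clock: 16.9
eef_pos: [445.3, -15.4, 74.4]
tcp_rot: [-1.575, 0.008, -3.07]
contact_force: [-0.4, 0.4, -0.6]
opening: 0.106
```

```bash
python3 - <<'E'
from h import *
st()
rows([pose(ST,(-152-32.5,0.4,31+43),0)],1,step=8,turn=1)
E
```

```text
t 16.9 grasp in stage [-187.3   -6.6   93.4] F [-0.4  0.4 -0.6] open 0.106 q [-0.04  0.31  2.14  0.01  0.68  1.45] R(stage) [[-1.0, 0.008, -0.008], [0.008, 0.004, -1.0], [-0.008, -1.0, -0.004]]
3 -0.08 0.65 -0.23 0.08 -0.16 -0.15 1; -0.08 0.65 -0.23 0.08 -0.16 -0.15 1; -0.09 0.65 -0.23 0.08 -0.16 -0.15 1
```

Call:
{"api": "apply_moves", "payload": {
  "plan": "-0.1 0.5 -0.2 0.2 -0.4 -0.4 1; -0.1 0.5 -0.2 0 -0.1 0 1; -0.1 0.5 -0.2 0 0 0 1; 0 0 0 0 0 0 1"
}}

```text
clock: 17.3
eef_pos: [448.5, -7.1, 58.2]
tcp_rot: [-1.571, 0.001, -3.058]
contact_force: [-0.1, -0.1, -0.5]
opening: 0.107
```

```bash
python3 - <<'E'
from h import *
st()
rows([pose(ST,(-152-32.5,0.4,31+41.5),0)],1,step=8,turn=1)
a=r.grab_frame("side");b=r.grab_frame("top")
f=lambda i,k:cv2.resize(i,None,fx=k,fy=k,interpolation=cv2.INTER_CUBIC)
cv2.imwrite("pics/pre.png",np.hstack([f(a[190:310,230:370],2.8),f(b[180:300,250:390],2.8)]))
E
```

```text
t 17.3 grasp in stage [-183.3    1.4   77.2] F [-0.1 -0.1 -0.5] open 0.107 q [-0.02  0.35  2.14  0.    0.66  1.47] R(stage) [[-1.0, 0.001, 0.003], [-0.003, 0.0, -1.0], [-0.001, -1.0, -0.0]]
1 0.12 0.46 0.1 0.03 0.18 -0.03 1
```

View pics/pre.png

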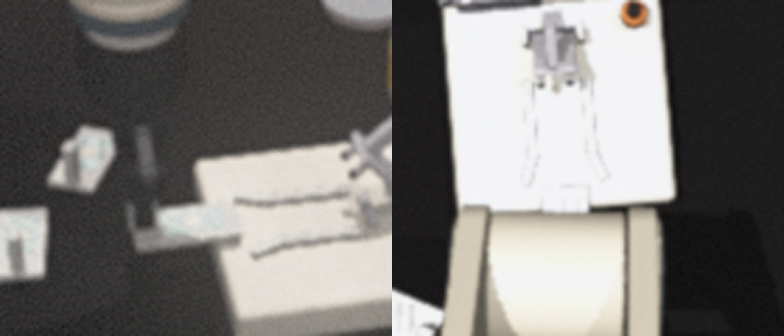

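The top pane shows the carrier front centred at column 566, and the rail mouth is also centred at 566. It is level and in line. I lower it to about 2 mm above the deck and slide in.

Call:
{"api": "apply_moves", "payload": {
  "plan": "0 0.4 0.1 0 0.2 0 1; -0.5 0 0 0 0 0 1; -1 0 0 0 0 0 1; -1 0 0 0 0 0 1; -1 0 0 0 0 0 1; -0.5 0 0 0 0 0 1; 0 0 0 0 0 0 1"
}}

```text
clock: 18.1
eef_pos: [493.9, -4.7, 54.9]
tcp_rot: [-1.571, 0.003, -3.062]
contact_force: [-1.3, 1.3, -1.0]
opening: 0.108
```

```bash
python3 - <<'E'
from h import *
st()
rows([pose(ST,(-85,0.4,31+41),0)],1,step=8,turn=1)
E
```

```text
t 18.1 grasp in stage [-137.9    0.2   73.9] F [-1.3  1.3 -1. ] open 0.108 q [-0.01  0.4   2.05  0.    0.69  1.48] R(stage) [[-1.0, 0.003, -0.0], [0.0, 0.0, -1.0], [-0.003, -1.0, -0.0]]
7 -0.75 0.03 -0 0 -0 -0.03 1; -0.75 0.03 -0 0 -0 -0.03 1; -0.75 0.03 -0 0 -0 -0.03 1; -0.75 0.03 -0 0 -0 -0.03 1; -0.75 0.03 -0 0 -0 -0.03 1; -0.75 0.03 -0 0 -0 -0.03 1; -0.75 0.03 -0 0 -0 -0.03 1
```

Call:
{"api": "apply_moves", "payload": {
  "plan": "-0.5 0.1 0 0 0 0 1; -0.8 0 0 0 0 0 1; -0.8 0 0 0 0 0 1; -0.8 0 0 0 0 0 1; -0.5 0 0 0 0 0 1; 0 0 0 0 0 0 1"
}}

```text
clock: 18.7
eef_pos: [530.6, -1.8, 53.8]
tcp_rot: [-1.571, 0.003, -3.062]
contact_force: [-1.1, -0.2, -0.7]
opening: 0.107
```

```bash
python3 - <<'E'
from h import *
st()
E
```

```text
t 18.7 grasp in stage [-101.1    0.2   72.8] F [-1.1 -0.2 -0.7] open 0.107 q [-0.01  0.45  1.97  0.    0.72  1.48] R(stage) [[-1.0, 0.003, -0.0], [0.0, 0.0, -1.0], [-0.003, -1.0, -0.0]]
```

Call:
{"api": "apply_moves", "payload": {
  "plan": "-0.5 0.1 0 0 0 0 1; -0.5 0 0 0 0 0 1; -0.2 0 0 0 0 0 1; 0 0 0 0 0 0 1"
}}

```text
clock: 19.1
eef_pos: [543.1, -0.7, 52.5]
tcp_rot: [-1.571, 0.002, -3.062]
contact_force: [0.3, 0.2, 0.0]
opening: 0.109
```

```bash
python3 - <<'E'
from h import *
st()
E
```

```text
t 19.1 grasp in stage [-88.5   0.2  71.5] F [0.3 0.2 0. ] open 0.109 q [-0.    0.47  1.94  0.    0.73  1.49] R(stage) [[-1.0, 0.002, -0.0], [0.0, 0.0, -1.0], [-0.002, -1.0, -0.0]]
```

Call:
{"api": "apply_moves", "payload": {
  "plan": "-0.2 0.1 0 0 0 0 1; -0.2 0 0 0 0 0 1; -0.2 0 0 0 0 0 1; 0 0 0 0 0 0 1"
}}

```text
clock: 19.5
eef_pos: [547.1, -0.4, 52.3]
tcp_rot: [-1.571, -0.002, -3.062]
contact_force: [0.5, -0.0, -0.2]
opening: 0.109
```

```bash
python3 - <<'E'
from h import *
st()
E
```

```text
t 19.5 grasp in stage [-84.4   0.2  71.3] F [ 0.5 -0.  -0.2] open 0.109 q [-0.    0.47  1.93  0.    0.74  1.49] R(stage) [[-1.0, -0.002, -0.0], [0.0, 0.0, -1.0], [0.002, -1.0, -0.0]]
```

Call:
{"api": "apply_moves", "payload": {
  "plan": "-0.2 0.1 0 0 0 0 1; -0.2 0 0 0 0 0 1; -0.2 0 0 0 0 0 1"
}}

```text
clock: 19.8
eef_pos: [547.0, -0.3, 52.2]
tcp_rot: [-1.572, -0.014, -3.062]
contact_force: [-10.7, -1.5, 12.7]
opening: 0.106
```

```bash
python3 - <<'E'
from h import *
st()
E
```

```text
t 19.8 grasp in stage [-84.3   0.3  71.2] F [-10.7  -1.5  12.7] open 0.106 q [-0.    0.48  1.92 -0.    0.76  1.49] R(stage) [[-1.0, -0.014, -0.0], [0.0, 0.001, -1.0], [0.014, -1.0, -0.001]]
```

The carrier is against the back stop: -11 N along x, with no further travel at -84.3, where -84.5 was expected. I release and rise.

Call:
{"api": "apply_moves", "payload": {
  "plan": "0 0 0 0 0 0 1; 0 0 0 0 0 0 0.8; 0 0 0 0 0 0 0.6; 0 0 0 0 0 0 0.6; 0 0 0 0 0 0 0.6; 0 -1 0 0 0 0 0.6; 0 -2 0 0 0 0 0.6; 0 -2 0 0 0 0 0.6; 0 -2 0 0 0 0 0.6; 0 -2 0 0 0 0 0.6; 0 -1 0 0 0 0 0.6; 0 0 0 0 0 0 0.6"
}}

```text
clock: 21.0
eef_pos: [548.7, -0.3, 158.6]
tcp_rot: [-1.572, -0.013, -3.062]
contact_force: [0.0, 0.3, -0.1]
opening: 0.404
```

```bash
python3 - <<'E'
from h import *
st()
a=r.grab_frame("side")
cv2.imwrite("pics/home.png",cv2.resize(a[190:310,290:430],None,fx=5.5,fy=5,interpolation=cv2.INTER_CUBIC))
t=20*np.pi/180; rows([pose(ST,(6-34,0.4,119+94),20)],.6,step=20,turn=4)
E
```

```text
t 21.0 grasp in stage [-82.6   0.2 177.6] F [ 0.   0.3 -0.1] open 0.404 q [-0.    0.33  1.86 -0.    0.97  1.49] R(stage) [[-1.0, -0.013, -0.0], [0.0, 0.001, -1.0], [0.013, -1.0, -0.001]]
6 -1.02 -0.64 -0 0.01 -0 3.47 0.6; -1.06 -0.57 -0 0.01 -0 3.47 0.6; -1.09 -0.51 -0 0.01 -0 3.47 0.6; -1.12 -0.44 -0 0.01 -0 3.47 0.6; -1.14 -0.37 -0 0.01 -0 3.47 0.6; -1.16 -0.3 -0 0.01 -0 3.47 0.6
```

View pics/home.png

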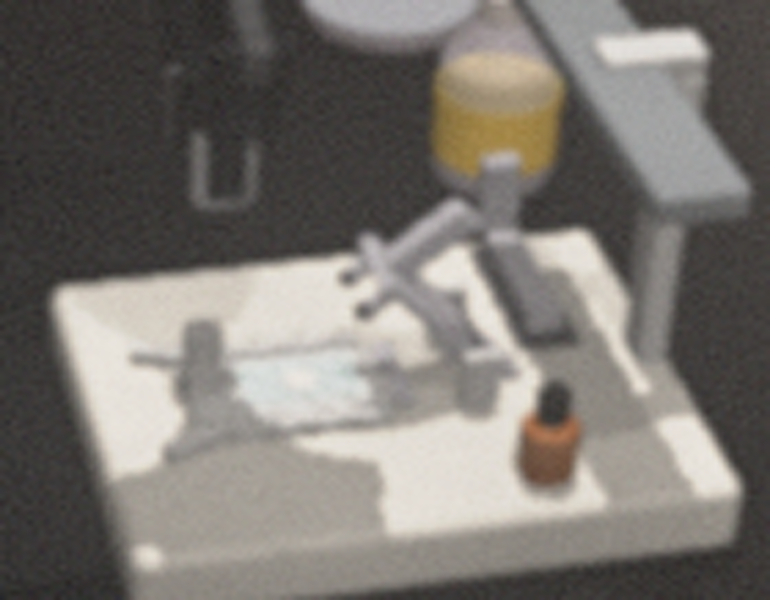

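The carrier lies flat between the rails with its tab towards the robot at (200,350) and its glass front at the back stop near (380,345). The clip is up, with its tab top at (462,210). I return to the clip tab.

Call:
{"api": "apply_moves", "payload": {
  "plan": "-1 -0.6 0 0 0 3.5 0.6; -1.1 -0.6 0 0 0 3.5 0.6; -1.1 -0.5 0 0 0 3.5 0.6; -1.1 -0.4 0 0 0 3.5 0.6; -1.1 -0.4 0 0 0 3.5 0.6; -1.2 -0.3 0 0 0 3.5 0.6; 0 0 0 0 0 0 0.6"
}}

```text
clock: 21.75
eef_pos: [607.6, 4.8, 188.1]
tcp_rot: [-1.572, 0.354, -3.062]
contact_force: [0.6, -0.7, 0.4]
opening: 0.401
```

```bash
python3 - <<'E'
from h import *
st()
for a in(.8,.85,.9): print(a,proj("side",W(ST,(20-50*np.cos(a)+41*np.sin(a),0,62+50*np.sin(a)+41*np.cos(a)))), "seen 374 232")
rows([pose(ST,(8,.4,120),20)],.6,step=15,turn=4)
E
```

```text
t 21.75 grasp in stage [-30.4   0.5 205.9] F [ 0.6 -0.7  0.4] open 0.401 q [-0.01  0.22  1.98  0.06  0.59  1.43] R(stage) [[-0.938, 0.347, -0.0], [0.001, 0.001, -1.0], [-0.347, -0.938, -0.002]]
0.8 [[372.89995626 231.94572479]] seen 374 232
0.85 [[374.39746209 231.6969611 ]] seen 374 232
0.9 [[375.89114863 231.5112737 ]] seen 374 232
7 -0.09 1.34 0 0.01 -0.01 -0.04 0.6; -0.09 1.34 0 0.01 -0.01 -0.04 0.6; -0.09 1.34 0 0.01 -0.01 -0.04 0.6; -0.09 1.34 0 0.01 -0.01 -0.04 0.6; -0.09 1.34 0 0.01 -0.01 -0.04 0.6; -0.09 1.34 0 0.01 -0.01 -0.04 0.6; -0.09 1.34 0 0.01 -0.01 -0.04 0.6
```

Call:
{"api": "apply_moves", "payload": {
  "plan": "-0.1 1.3 0 0 0 0 0.6; -0.1 1.3 0 0 0 0 0.6; -0.1 1.3 0 0 0 0 0.6; -0.1 1.3 0 0 0 0 0.6; -0.1 1.3 0 0 0 0 0.6; -0.1 1.3 0 0 0 0 0.6; 0 1 0 0 0 0 0.6; 0 0 0 0 0 0 0.6"
}}

```text
clock: 22.55
eef_pos: [643.9, 8.1, 94.7]
tcp_rot: [-1.573, 0.343, -3.062]
contact_force: [0.1, 0.2, 0.0]
opening: 0.402
```

```bash
python3 - <<'E'
from h import *
st()
rows([pose(ST,(8,.4,120),20)],.6,step=15,turn=4)
E
```

```text
t 22.55 grasp in stage [  6.4   0.9 112.6] F [0.1 0.2 0. ] open 0.402 q [-0.01  0.41  1.96  0.07  0.43  1.42] R(stage) [[-0.942, 0.336, -0.0], [0.001, 0.002, -1.0], [-0.336, -0.942, -0.002]]
1 -0.41 -0.64 0.06 0.11 -0.05 0.37 0.6
```

Call:
{"api": "apply_moves", "payload": {
  "plan": "-0.3 -0.6 0.1 0 0 0.3 0.6; 0 0 0 0 0 0 0.7; 0 0 0 0 0 0 0.8; 0 0 0 0 0 0 0.9; 0 0 0 0 0 0 1; 0 0 0 0 0 0 1; 0 0 0 0 0 0 1",
  "squeeze": 30
}}

```text
clock: 23.25
eef_pos: [645.1, 7.7, 103.2]
tcp_rot: [-1.574, 0.35, -3.063]
contact_force: [3.0, 0.4, -5.6]
opening: 0.113
```

```bash
python3 - <<'E'
from h import *
st()
p,R=cur(); g=W([0,0,-ST[2]],p-R.apply([0,19,0])-[ST[0],ST[1],0])[0]
v=g-[20,0,62]; a=-.85; x=v[0]*np.cos(a)+v[2]*np.sin(a); z=-v[0]*np.sin(a)+v[2]*np.cos(a); print("at clip0:",20+x,62+z)
arc(.85,.04,24,20,20,1,20+x,62+z,g[1])
E
```

```text
t 23.25 grasp in stage [  7.4   0.4 121.1] F [ 3.   0.4 -5.6] open 0.113 q [-0.01  0.4   1.96  0.08  0.43  1.42] R(stage) [[-0.939, 0.343, 0.0], [0.001, 0.002, -1.0], [-0.343, -0.939, -0.003]]
at clip0: -32.71347797323716 91.48407884307144
24 0.2 -0.02 0 0.14 -0.05 -0.06 1; 0.2 -0.02 0 0 0 0 1; 0.2 -0.01 -0 0 0 0 1; 0.2 -0 0 0 0 0 1; 0.2 0 0 0 0 0 1; 0.2 0.01 0 0 0 0 1; 0.2 0.02 0 0 0 0 1; 0.2 0.02 -0 0 0 0 1; 0.2 0.03 -0 0 0 0 1; 0.2 0.04 -0 0 0 0 1; 0.2 0.04 -0 0 0 0 1; 0.2 0.05 0 0 0 0 1; 0.2 0.06 0 0 0 0 1; 0.19 0.06 0 0 0 0 1; 0.19 0.07 0 0 0 0 1; 0.19 0.08 -0 0 0 0 1; 0.19 0.08 -0 0 0 0 1; 0.18 0.09 0 0 0 0 1; 0.18 0.1 -0 0 0 0 1; 0.18 0.1 -0 0 0 0 1; 0.17 0.11 0 0 0 0 1; 0.17 0.11 0 0 0 0 1; 0.17 0.12 -0 0 0 0 1; 0.16 0.12 0 0 0 0 1
```

Gripped. I lower it slowly along the arc, at about 0.33 rad/s.

Call:
{"api": "apply_moves", "payload": {
  "plan": "0.2 0 0 0 0 0 1; 0.2 0 0 0 0 0 1; 0.2 0 0 0 0 0 1; 0.2 0 0 0 0 0 1; 0.2 0 0 0 0 0 1; 0.2 0 0 0 0 0 1; 0.2 0 0 0 0 0 1; 0.2 0 0 0 0 0 1; 0.2 0 0 0 0 0 1; 0.2 0.1 0 0 0 0 1; 0.2 0 0 0 0 0 1; 0.2 0.1 0 0 0 0 1"
}}

```text
clock: 24.45
eef_pos: [639.9, 7.2, 102.2]
tcp_rot: [-1.572, 0.387, -3.064]
contact_force: [0.1, 2.0, 10.3]
opening: 0.114
```

```bash
cat >>h.py <<'E'
def clipang():
    p,R=cur(); g=W([0,0,-ST[2]],p-R.apply([0,19,0])-[ST[0],ST[1],0])[0]; v=g-[20,0,62]
    a=np.arctan2(v[2],-v[0])-np.arctan2(29.5,52.7); print("clip ang",a.round(3),"rad",np.hypot(v[0],v[2]).round(1),"exp 60.4"); return a
E
python3 - <<'E'
from h import *
st(); a=clipang(); arc(a,.06,int((a-.06)/.035)+1,20,20,1,-32.7,91.5,.4)
E
```

```text
t 24.45 grasp in stage [  1.5   0.4 119.8] F [ 0.1  2.  10.3] open 0.114 q [-0.01  0.39  2.    0.09  0.37  1.4 ] R(stage) [[-0.926, 0.377, -0.002], [0.002, 0.0, -1.0], [-0.377, -0.926, -0.001]]
clip ang 0.751 rad 60.6 exp 60.4
20 0.28 0.01 0.01 0.02 -0.11 -2.16 1; 0.21 0 -0 0 0 0 1; 0.21 0.01 -0 0 0 0 1; 0.21 0.02 0 0 0 0 1; 0.21 0.02 -0 0 0 0 1; 0.21 0.03 -0 0 0 0 1; 0.21 0.04 0 0 0 0 1; 0.2 0.05 -0 0 0 0 1; 0.2 0.05 0 0 0 0 1; 0.2 0.06 -0 0 0 0 1; 0.2 0.07 0 0 0 0 1; 0.2 0.07 -0 0 0 0 1; 0.19 0.08 0 0 0 0 1; 0.19 0.09 -0 0 0 0 1; 0.19 0.09 -0 0 0 0 1; 0.18 0.1 0 0 0 0 1; 0.18 0.11 -0 0 0 0 1; 0.18 0.11 0 0 0 0 1; 0.17 0.12 0 0 0 0 1; 0.17 0.12 -0 0 0 0 1
```

Call:
{"api": "apply_moves", "payload": {
  "plan": "0.4 0 0 0 0 -0.5 1; 0.4 0 0 0 0 -0.5 1; 0.4 0 0 0 0 -0.5 1; 0.4 0 0 0 0 -0.5 1; 0.4 0.1 0 0 0 -0.5 1; 0.4 0.1 0 0 0 -0.5 1"
}}

```text
clock: 25.05
eef_pos: [628.7, 6.3, 98.7]
tcp_rot: [-1.571, 0.357, -3.064]
contact_force: [5.3, 3.0, 3.9]
opening: 0.109
```

```bash
python3 - <<'E'
from h import *
st(); a=clipang(); arc(a,.06,int((a-.06)/.06)+1,20,20,1,-32.7,91.5,.4)
E
```

```text
t 25.05 grasp in stage [ -9.2   0.5 116.5] F [5.3 3.  3.9] open 0.109 q [-0.01  0.39  2.    0.08  0.4   1.42] R(stage) [[-0.937, 0.349, -0.003], [0.002, -0.001, -1.0], [-0.349, -0.937, 0.0]]
clip ang 0.569 rad 61.8 exp 60.4
9 0.33 0.2 0 -0.06 -0.13 -0.45 1; 0.33 0.08 -0 0 0 0 1; 0.33 0.1 0 0 0 0 1; 0.32 0.11 -0 0 0 0 1; 0.31 0.13 0 0 0 0 1; 0.31 0.15 -0 0 0 0 1; 0.3 0.17 -0 0 0 0 1; 0.29 0.18 0 0 0 0 1; 0.28 0.2 0 0 0 0 1
```

Working. I continue in shorter batches past the over-centre point.

Call:
{"api": "apply_moves", "payload": {
  "plan": "0.4 0.2 0 0 0 -0.3 1; 0.4 0.1 0 0 0 0 1; 0.4 0.1 0 0 0 0 1; 0.3 0.1 0 0 0 0 1"
}}

```text
clock: 25.45
eef_pos: [626.5, 6.1, 97.5]
tcp_rot: [-1.57, 0.375, -3.064]
contact_force: [3.6, 4.5, 3.1]
opening: 0.11
```

```bash
python3 - <<'E'
from h import *
st(); a=clipang(); arc(a,.06,int((a-.06)/.06)+1,20,20,1,-32.7,91.5,.4)
E
```

```text
t 25.45 grasp in stage [-11.7   0.5 115.2] F [3.6 4.5 3.1] open 0.11 q [-0.01  0.38  2.02  0.08  0.37  1.41] R(stage) [[-0.931, 0.366, -0.003], [0.003, -0.002, -1.0], [-0.366, -0.931, 0.001]]
clip ang 0.522 rad 61.9 exp 60.4
8 0.37 0.22 0 -0.13 -0.15 -1.49 1; 0.34 0.1 0 0 0 0 1; 0.33 0.11 -0 0 0 0 1; 0.32 0.13 0 0 0 0 1; 0.31 0.15 -0 0 0 0 1; 0.31 0.17 0 0 0 0 1; 0.29 0.19 -0 0 0 0 1; 0.28 0.2 0 0 0 0 1
```

Call:
{"api": "apply_moves", "payload": {
  "plan": "0.5 0.3 0 0 0 -1 1; 0.5 0.2 0 0 0 -1 1; 0.5 0.2 0 0 0 -0.5 1; 0.5 0.2 0 0 0 -0.5 1",
  "squeeze": 20
}}

```text
clock: 25.85
eef_pos: [619.8, 5.6, 91.7]
tcp_rot: [-1.569, 0.344, -3.065]
contact_force: [2.0, 3.7, 6.8]
opening: 0.11
```

```bash
python3 - <<'E'
from h import *
st(); a=clipang(); arc(a,.06,int((a-.06)/.06)+1,20,20,1,-32.7,91.5,.4)
E
```

```text
t 25.85 grasp in stage [-17.9   0.5 109.6] F [2.  3.7 6.8] open 0.11 q [-0.01  0.39  2.01  0.07  0.4   1.43] R(stage) [[-0.942, 0.337, -0.004], [0.003, -0.003, -1.0], [-0.337, -0.942, 0.002]]
clip ang 0.387 rad 60.8 exp 60.4
6 0.28 0.16 0 -0.19 -0.18 0.32 1; 0.3 0.13 0 0 0 0 1; 0.3 0.15 -0 0 0 0 1; 0.29 0.16 -0 0 0 0 1; 0.28 0.18 0 0 0 0 1; 0.27 0.19 0 0 0 0 1
```

Call:
{"api": "apply_moves", "payload": {
  "plan": "0.4 0.2 0 0 0 -0.3 1; 0.4 0.2 0 0 0 -0.3 1; 0.4 0.2 0 0 0 -0.3 1; 0.4 0.2 0 0 0 -0.3 1"
}}

```text
clock: 26.25
eef_pos: [615.2, 5.3, 87.1]
tcp_rot: [-1.568, 0.341, -3.065]
contact_force: [0.4, 2.3, 8.1]
opening: 0.112
```

```bash
python3 - <<'E'
from h import *
st(); a=clipang(); arc(a,.06,int((a-.06)/.06)+1,20,20,1,-32.7,91.5,.4)
E
```

```text
t 26.25 grasp in stage [-22.5   0.5 105. ] F [0.4 2.3 8.1] open 0.112 q [-0.01  0.39  2.03  0.07  0.38  1.43] R(stage) [[-0.942, 0.335, -0.005], [0.003, -0.004, -1.0], [-0.335, -0.942, 0.003]]
clip ang 0.282 rad 60.5 exp 60.4
4 0.28 0.16 0.01 -0.24 -0.19 0.44 1; 0.29 0.16 0 0 0 0 1; 0.28 0.18 -0 0 0 0 1; 0.27 0.2 0 0 0 0 1
```

Call:
{"api": "apply_moves", "payload": {
  "plan": "0.4 0.2 0 0 0 -0.2 1; 0.4 0.2 0 0 0 -0.2 1; 0.4 0.2 0 0 0 -0.2 1; 0.4 0.2 0 0 0 -0.2 1"
}}

```text
clock: 26.65
eef_pos: [610.5, 4.9, 81.8]
tcp_rot: [-1.567, 0.346, -3.066]
contact_force: [1.7, 3.0, 4.7]
opening: 0.11
```

```bash
python3 - <<'E'
from h import *
st(); a=clipang(); arc(a,.06,int((a-.06)/.06)+1,20,20,1,-32.7,91.5,.4)
E
```

```text
t 26.65 grasp in stage [-27.3   0.5  99.7] F [1.7 3.  4.7] open 0.11 q [-0.01  0.39  2.04  0.07  0.36  1.43] R(stage) [[-0.941, 0.339, -0.005], [0.004, -0.005, -1.0], [-0.339, -0.941, 0.003]]
clip ang 0.163 rad 60.5 exp 60.4
2 0.25 0.18 0 -0.29 -0.22 0.18 1; 0.25 0.18 0 0 0 0 1
```

Call:
{"api": "apply_moves", "payload": {
  "plan": "0.3 0.3 0 0 0 0 1; 0.3 0.3 0 0 0 0 1; 0.2 0.2 0 0 0 0 1; 0.2 0.2 0 0 0 0 1"
}}

```text
clock: 27.05
eef_pos: [606.3, 4.6, 74.3]
tcp_rot: [-1.567, 0.354, -3.066]
contact_force: [-3.8, 2.7, 10.1]
opening: 0.112
```

```bash
python3 - <<'E'
from h import *
st(); a=clipang()
E
```

```text
t 27.05 grasp in stage [-31.6   0.6  92.1] F [-3.8  2.7 10.1] open 0.112 q [-0.01  0.4   2.06  0.08  0.33  1.42] R(stage) [[-0.938, 0.346, -0.006], [0.004, -0.005, -1.0], [-0.346, -0.938, 0.004]]
clip ang 0.018 rad 59.7 exp 60.4
```

Call:
{"api": "apply_moves", "payload": {
  "plan": "0.1 0.3 0 0 0 0 1; 0.1 0.3 0 0 0 0 1"
}}

```text
clock: 27.25
eef_pos: [605.8, 4.6, 71.8]
tcp_rot: [-1.567, 0.356, -3.066]
contact_force: [-32.0, 1.3, 63.9]
opening: 0.107
```

```bash
python3 - <<'E'
from h import *
st(); a=clipang()
E
```

```text
t 27.25 grasp in stage [-32.2   0.7  89.6] F [-32.    1.3  63.9] open 0.107 q [-0.01  0.41  2.06  0.08  0.32  1.41] R(stage) [[-0.937, 0.348, -0.006], [0.004, -0.005, -1.0], [-0.348, -0.937, 0.003]]
clip ang -0.023 rad 59.0 exp 60.4
```

A firm 64 N reaction shows the clip is seated on the carrier. I release and retreat.

Call:
{"api": "apply_moves", "payload": {
  "plan": "0 0 0 0 0 0 0.9; 0 0 0 0 0 0 0.8; 0 0 0 0 0 0 0.6; 0 0 0 0 0 0 0.6; 0 0 0 0 0 0 0.6; 0 -1 0 0 0 0 0.6; 0 -2 0 0 0 0 0.6; 0 -2 0 0 0 0 0.6; 0 -2 0 0 0 0 0.6; 0 -2.5 0 0 0 0 0.6; 0 -2.5 0 0 0 0 0.6; 0 -2.5 0 0 0 0 0.6; 0 -2.5 0 0 0 0 0.6; 0 0 0 0 0 0 0.6"
}}

```text
clock: 28.65
eef_pos: [540.4, -0.1, 240.4]
tcp_rot: [-1.567, 0.351, -3.067]
contact_force: [0.5, -0.2, -1.0]
opening: 0.402
```

```bash
python3 - <<'E'
from h import *
st()
a=r.grab_frame("side"); cv2.imwrite("pics/fin_s.png",a); cv2.imwrite("pics/fin_t.png",r.grab_frame("top"))
k=5.5;f=cv2.resize(a[190:298,290:430],None,fx=k,fy=k,interpolation=cv2.INTER_CUBIC)
T=[]
for th in(0.,.08,.2): T.append((20-50*np.cos(th)+41*np.sin(th),0,62+50*np.sin(th)+41*np.cos(th)))
T+=[(-85,0,82),(60,88.4,88.5)]
for X in T:
    u=(proj("side",W(ST,X))[0]-[290,190]+.5)*k-.5; print(X,u); cv2.circle(f,tuple(int(v) for v in u),3,(0,0,255),-1)
cv2.imwrite("pics/fin.png",f)
E
```

```text
t 28.65 grasp in stage [-97.6   1.2 258.2] F [ 0.5 -0.2 -1. ] open 0.402 q [-0.02  0.04  2.05  0.05  0.69  1.45] R(stage) [[-0.939, 0.344, -0.006], [0.005, -0.006, -1.0], [-0.344, -0.939, 0.004]]
(np.float64(-30.0), 0, np.float64(103.0)) [341.6040933 296.2419126]
(np.float64(-26.563582862394888), 0, np.float64(106.86460465686602)) [350.76413817 287.04522372]
(np.float64(-20.85788632946457), 0, np.float64(112.11619623124396)) [365.90249232 274.18760948]
(-85, 0, 82) [199.7651964 357.0251616]
(60, 88.4, 88.5) [498.6845587 173.649818 ]
```

View pics/fin.png

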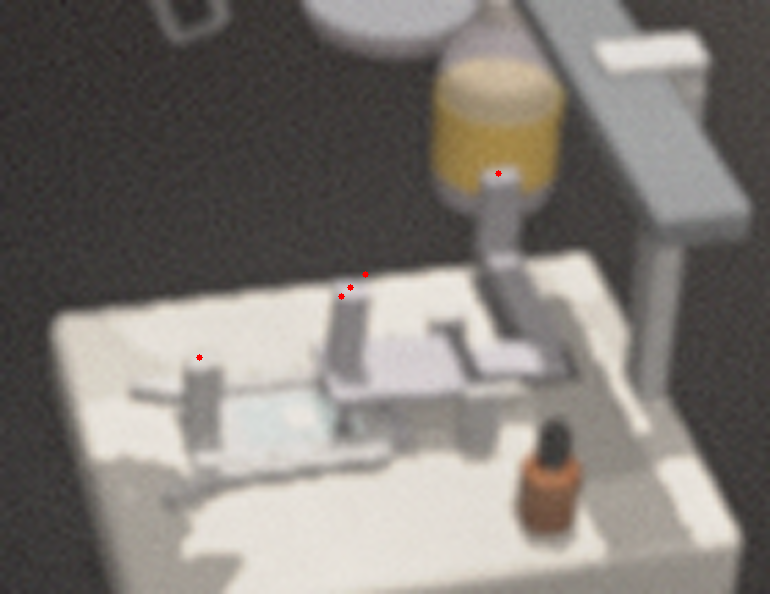

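The last picture shows the clip tab top at (350,290), matching the 0.08 rad mark, the catch out at (498,174) and the carrier tab at (203,365). I compare the carrier tab numerically with its earlier frame, to check that lowering the clip did not shift it.

```bash
python3 - <<'E'
from h import *
k=5
b=cv2.imread("pics/home.png",0); b=cv2.resize(b,(140*k,120*k)).astype(np.float32)
a=cv2.resize(cv2.imread("pics/fin_s.png",0)[190:310,290:430],None,fx=k,fy=k,interpolation=cv2.INTER_CUBIC).astype(np.float32)
def m(x0,x1,y0,y1,n):
    g=lambda i:cv2.magnitude(cv2.Sobel(i,5,1,0,ksize=5),cv2.Sobel(i,5,0,1,ksize=5))
    ga,gb=g(cv2.GaussianBlur(a,(0,0),3)),g(cv2.GaussianBlur(b,(0,0),3))
    w=cv2.matchTemplate(ga[y0-12:y1+12,x0-12:x1+12],gb[y0:y1,x0:x1],cv2.TM_CCOEFF_NORMED)
    _,v,_,l=cv2.minMaxLoc(w);print(n,"shift px",(l[0]-12)/k,(l[1]-12)/k,"corr",round(v,2))
m(160,215,315,380,"carrier tab"); m(480,530,365,490,"oil bottle"); m(430,480,150,210,"catch tab"); m(530,640,0,200,"bar")
print("px/mm along x",proj("side",W(ST,[(-85,0,70),(-75,0,70)]))@np.eye(2))
s=r.sense()
f=cv2.imread("pics/fin_t.png",0).astype(int);
E
```

```text
carrier tab shift px -0.2 2.4 corr 0.65
oil bottle shift px 0.0 0.2 corr 0.94
catch tab shift px 0.0 0.0 corr 0.97Traceback (most recent call last):
  File "<stdin>", line 10, in <module>
  File "<stdin>", line 8, in m
cv2.error: OpenCV(4.12.0) /io/opencv/modules/imgproc/src/templmatch.cpp:1179: error: (-215:Assertion failed) _img.size().height <= _templ.size().height && _img.size().width <= _templ.size().width in function 'matchTemplate'
```

```bash
python3 - <<'E'
from h import *
b=cv2.resize(cv2.imread("pics/home.png",0),(140,120),interpolation=cv2.INTER_AREA)
a=cv2.imread("pics/fin_s.png",0)[190:310,290:430]
for n,i in(("home",b),("fin",a)):
    print(n);print(i[60:88,30:46])
print(proj("side",W(ST,[(-78,5,82),(-78,-5,82),(-92,5,82),(-92,-5,82),(-92,-5,46),(-92,-20,46),(-92,20,46)]))-[290,190])
E
```

```text
home
[[206 207 205 206 203 204 206 206 204 203 204 203 203 202 210 217]
 [205 208 207 206 207 207 206 205 203 205 203 204 204 206 213 219]
 [206 208 205 206 203 201 200 199 199 200 203 203 204 209 218 221]
 [207 206 208 202 192 186 182 182 183 186 196 202 206 213 218 222]
 [206 205 203 188 167 159 151 150 158 170 192 209 213 218 221 222]
 [206 208 200 174 144 138 133 133 139 156 187 212 221 223 221 221]
 [208 209 195 163 137 136 134 132 133 145 177 209 222 222 219 220]
 [210 207 192 158 133 131 132 133 130 139 174 206 219 220 217 214]
 [207 204 188 153 128 128 127 129 128 138 167 202 216 217 215 210]
 [204 202 186 152 127 125 126 128 128 135 162 193 206 208 205 205]
 [197 199 184 152 127 123 131 129 128 134 158 183 188 189 186 189]
 [173 174 163 142 126 125 131 130 126 135 158 172 182 186 187 191]
 [147 149 143 130 123 125 130 132 129 137 160 174 190 201 210 213]
 [162 157 146 132 126 132 135 134 132 139 153 169 193 211 218 219]
 [189 173 151 127 130 133 133 135 135 135 138 151 178 204 214 216]
 [203 172 141 123 125 132 133 135 134 131 131 140 162 191 208 215]
 [209 171 132 117 120 1
[... 2152 characters left out ...]
150 155 147 161 188 214 218 217 217 216]
 [226 228 219 185 156 152 161 165 165 173 192 214 220 220 220 216]
 [227 228 223 202 173 177 194 197 198 202 206 217 218 218 219 217]
 [222 224 226 218 191 187 206 214 214 211 210 209 212 211 212 214]
 [199 205 216 214 194 181 188 193 192 194 205 208 208 210 206 208]
 [169 170 191 206 196 176 165 163 163 170 194 207 209 205 204 195]
 [157 159 167 185 182 170 161 156 150 161 170 177 179 181 175 171]
 [160 156 156 158 165 159 155 153 146 143 146 151 147 147 154 159]]
[[38.66810171 62.67757952]
 [39.67332147 65.54620894]
 [32.16999871 63.46827107]
 [33.12963107 66.3486858 ]
 [33.02741933 79.6311824 ]
 [34.46374189 84.09009943]
 [30.70104116 72.40879695]]
```

The tab's edges sit at the same rows and columns in both frames. The apparent vertical shift was only the tab's top face going from shade to light, so the carrier has not moved. I hand in.

```bash
python3 - <<'E'
from rig import r
print(r.sense()["contact_force"].round(2)); r.sign_off()
E
```

```text
[ 0.16  0.6  -0.62]
the job is handed in; nothing more can be done
```

The carrier is loaded and the job was handed in at about 28.8 s of the 72 s allowed. `sign_off()` gives no verdict, so the checks below are my own.

**What I did**
- **Catch:** slid it out about 28 mm.
- **Clip:** lifted it by its tab until it stayed up at about 0.85 rad.
- **Carrier:** slid the left-most carrier in, glass end first, to the back stop. It stopped there at about 11 N, with the grip at stage x = -84.3 against -84.5 expected.
- **Lowering:** brought the clip down by hand over about 4 s and let go.

**Last checks**
- **Clip:** its tab in the final picture matches about 0.08 rad.
- **Catch:** still out, and its tab had not shifted.
- **Carrier:** its tab edges sit at the same pixels before and after the clip was lowered.
- **Bystanders:** the oil bottle had not moved, and I never moved close to the other bystanders.
- **Robot:** the gripper was clear, with force readings near zero.

**What disagreed**
- **Carrier shift:** automatic image matching reported a 2.4 px vertical shift of the carrier tab, with poor correlation. The raw pixels showed this was only the tab's top face going from shade to light.
- **Clip angle:** while I was pressing, the arm's position implied -0.02 rad for the clip, probably from slip in the grip. That press reached about 64 N vertically, about 71 N in all, against the 120 N wrist limit.

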